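Stow the nozzle, shut the drawer and bolt it

ROBOT

A 6-joint arm with a two-finger parallel gripper is mounted at the origin on the work surface. World frame = base frame: x ahead of the robot, y to its left, z up, the work surface at z = 0. Lengths are in m, angles in rad, forces in N, time in s.
With the tool pointing down it reaches from about 0.375 to 0.9 m from the base axis. Payload 3.1 kg.
Tool frame: the origin (TCP) lies on the centre line of the jaws, within the pads' length; the fingertips stand robot.finger_overhang ahead of it and the grasp point (between the pads) lies 2 mm behind it (robot.finger_overhang is the distance from the TCP to the fingertips, in m); z points along the fingers, y is the direction in which the jaws open and shut (so a half turn about z gives the same grasp; the last joint's range is limited). The gripper opens to 87 mm and grips with 3 to 60 N. Pads are 19 mm wide; open, the fingers measure 117 mm over their backs; the gripper's body (75 mm by 190 mm) begins 51 mm behind the grasp point.
Start: joints at [1.095, 0.527, 1.433, -0, 1.181, -0.178], TCP at [0.183, 0.597, 0.24] pointing down, gripper open.
Joint ranges: [-3.08, 3.08], [-0.75, 2.2], [0.22, 2.44], [-1.43, 4.57], [0, 2.65], [-2.85, 2.85]. Speed limits (rad/s): [2.79, 2.79, 3.14, 3.14, 3.14, 3.14].

INTERFACE

Orientations are given as a unit quaternion [x, y, z, w].
In Python, from rig import robot gives the robot as it stands. The module is installed in compiled form; this text tells all that it offers.
- The arm moves only by the tool step_arm, never from a script. Its arguments are lists of equal length, an entry for each row: "slide": the shift along the tool's x, y, z in mm, a list of three; "twist": the turn about the tool's z in degrees. A call has 1 to 20 rows; each row shifts and turns the commanded pose from where the row before left it, along the tool's axes as they then stand; what a row does not reach is not made up. A row lasts 1/12 s, in which the tool goes at most 41.7 mm and 7.16 degrees, less where a joint would pass 70% of its speed; a pose out of reach is approached as far as the arm can. A call is refused whole if a number of a shift passes 41.7 or a number of a turn 7.16, either way. A call with a gripper value outside its range is refused whole. "jaw" is the finger opening in mm, from 0 to 87, set as the call begins (left out, the last holds). The fingers move at their own pace and stop on an object; "force" is the grip in N (left out, the last holds). Time passes only in rows, so rows that do not move let the fingers close. It gives the time, the measured TCP pose, the force and the opening at its end, in the units of the state.
- robot.get_obs(): the state, without advancing time (a new reading comes with each control period).
- robot.camera(name): name is "scene" or "side" or "wrist"; returns a dict with "color" (400x640x3 uint8, blue, green, red), "depth" (400x640 float32, m along the optical axis (not along the pixel's ray), 0 where there is no reading), "camera_matrix" (3x3 intrinsics, pixels), "k1" (the pictures are not rectified: a ray, as slopes to the right and down, at radius r is drawn at 1 + k1 r^2 times it, then the intrinsics apply), "origin" and "orientation" of the camera in the world. Camera axes: x right, y down, z forward; pixel columns grow to the right and rows downward; lengths in m; the calibration is good to about 2 mm. A picture is of the moment at which its call begins.
- robot.hand_in(): hands the job in, once; it reports no verdict.
The state is a dict: "time": time; "q": joint angles; "joint_velocities": joint speeds; "joint_torque": joint torques, N m; "position": TCP position; "tool_rot": TCP orientation; "ft_force": force on the tool from outside, world axes, zero at the start; "moment": the same for the moment, N m; "grip_width": finger opening in m.
Only numpy, scipy, OpenCV 4.12 (cv2) and the standard library are available. Lean on these libraries where they do the work, as an engineer would, in place of code of your own. Each camera call takes 0.05 s, during which the arm holds its last target.

TASK

Lay the loose white nozzle flat in the empty front compartment of the clear drawer, then push the drawer fully shut. Then slide the barrel bolt all the way across into its keeper and turn its red-knobbed handle fully down into the notch. Leave the black shaper, the bottle and the cartridge where they are.

Things in the scene. Friction and masses are not known exactly. Their poses are not given: they have to be found in the camera images.
- cabinet: Fixed low cabinet, 356 mm wide, turned about z only. Origin on the table, mid width, straight below the bolt's axis when the drawer is shut; x points into the cabinet (away from the robot), y left, z up. 'Cabinet x, y, z' below are in mm in this frame. Walnut base 18 mm thick; clear cheeks at y +-154 to +-168 from x 22 inwards.
- shelf_edge (a point): Middle of the lower front edge of the cabinet's walnut shelf, at cabinet (-16, 0, 205). The shelf covers x -16 to 220, y -178 to 178, z 205 to 225; the cartridge on it reaches z 273. The edge hangs over the bolt, so the hand must lean back towards the robot (20 to 45 deg) to reach the shut drawer's front and the knob.
- keeper (a point): Middle of the steel keeper on the left cheek, at cabinet (0, 165, 85); it is x -18 to 24, y 158 to 172, z 62 to 102. Its opening, x -8 to 8, takes the 10 mm rod only while the drawer is within about 3 mm of shut.
- drawer (a joint): Opening d of the clear drawer, m: 0 fully shut, 0.15 fully out, moving along cabinet -x. Starts at 0.11 to 0.13. Stays where left; about 3 N to move.
- front (a point): Point on the plain outer face of the drawer's front wall, at cabinet (-12 - d, -20, 48). The wall is y -150 to 150, z 22 to 68. It is plain for y -55 to 150 below z 68; a black pull lip stands 12 mm out at y -125 to -55, z 48 to 58. From y 0 to 147 the rim carries the bolt's steel plate, z 68 to 72, 12 mm out from the face.
- compartment (a point): Middle of the floor of the empty compartment, front right in the drawer, at cabinet (50 - d, -75, 27); axes as the cabinet's, moves with the drawer. The floor reaches x -57 to +65, y -70 to +71 mm from it; walls 41 mm high (33 mm at the back). With the drawer open its front part stands clear of the shelf.
- bolt (a joint): Travel b of the barrel bolt, m, along cabinet +y (left): 0 drawn back, 0.05 fully across. Starts at 0 to 0.010; stays where left; about 2 N. The 10 mm rod lies along y at cabinet x -d, z 85 on the drawer's front rim. Beyond about 0.015 with the drawer open its tip meets the keeper on shutting.
- handle (a joint): Angle h of the bolt's handle about the rod, rad: 0 raised, 70 deg above level, leaning to the robot; grows as it turns down towards the robot; 1.22 level, 1.25 stop. Starts 0 to 0.05; stays where left; about 1 N at the knob. A guard strip (11 to 20 mm in front of the rod's axis, top z 97) stops it near 0.1 until b is 0.046 or more, where the 13 mm notch is.
- knob (a point): Centre of the red ball knob, 18 mm across, at the end of the handle's 8 mm stem, 45 mm from the rod's axis: cabinet x = -d - 45 cos(70 deg - h), y = 50 + b, z = 85 + 45 sin(70 deg - h), with d and b in mm.
- nozzle: Loose white nozzle lying on the table right or left of the cabinet's front (the shaper on the other side): cone 85 mm long, 18 tapering to 8 mm, hexagon collar 22 mm across flats at its thick end. x runs from collar (-45 to -35) to tip (+50); z up; origin on the underside near mid length, where it is 14 mm thick with its axis 8 mm up. About 30 g.
- shaper: Bystander, not to be moved: loose black shaper lying on the table, 122 mm long (along x, from -60 to 62), handle 18 mm and blade 26 mm wide, 12 mm high; origin on its underside.
- bottle: Bystander, not to be moved or tipped: loose bottle, 54 mm across, 150 mm tall, standing left of the cabinet; origin in the middle of its underside.
- cartridge: Bystander, not to be moved: loose white capped cartridge, 48 mm across, 215 mm long, lying along cabinet y on the walnut shelf between two strips, its axis at cabinet x 110; origin on its underside at mid length.
Mind the look-alikes: they are no part of the job. Several things have the shape of the nozzle; the one meant has the colours described above.

How it is judged:
On the way, in this order (a step that is already met when the one before it is completed fails the run):
1. the nozzle lies in the front compartment, let go (x of nozzle in the frame of compartment between -0.058 and 0.066 m and y of nozzle in the frame of compartment between -0.07 and 0.07 m and z of nozzle in the frame of compartment between -0.008 and 0.02 m and angle between nozzle's own x axis and vertical between 1.27 and 1.87 rad and linear speed of nozzle below 0.03 m/s and contact force between nozzle and the fingers below 0.2 N), for 0.2 s.
2. the drawer is fully shut (value of joint drawer below 0.004 m), for 0.2 s.
3. the bolt is all the way across in its keeper (value of joint drawer below 0.004 m and value of joint bolt above 0.044 m), for 0.1 s.
4. the handle is down in the notch (all of step 3 and value of joint handle above 1.05 rad), for 0.2 s.
At the end, for the whole second after the job is handed in: Nozzle lying flat (within 17 deg) on the front compartment's floor, drawer within 4 mm of shut, bolt at least 44 of 50 mm across, handle turned down at least 1.05 rad (within 10 deg of level); shaper, bottle and cartridge within 15 mm of their starts, bottle upright (all of step 4 and x of nozzle in the frame of compartment between -0.058 and 0.066 m and y of nozzle in the frame of compartment between -0.07 and 0.07 m and z of nozzle in the frame of compartment between -0.008 and 0.02 m and angle between nozzle's own x axis and vertical between 1.27 and 1.87 rad and linear speed of nozzle below 0.03 m/s and distance of each of shaper, bottle, cartridge from where it was at the start of the episode below 0.015 m and angle between bottle's own z axis and vertical below 0.1 rad); the robot touches nothing.
It fails at once if the shaper is shifted by more than 15 mm (distance of shaper from where it was at the start of the episode above 0.015 m).
It fails at once if the bottle is shifted by more than 15 mm (distance of bottle from where it was at the start of the episode above 0.015 m).
It fails at once if the cartridge is shifted by more than 15 mm (distance of cartridge from where it was at the start of the episode above 0.015 m).
It fails at once if the bottle is tipped (angle between bottle's own z axis and vertical above 0.25 rad).
It also fails if it takes over 70 s, if anything falls off the work surface, if the arm or the gripper's body presses on something with over 40 N, if the wrist force passes 120 N, or if a joint passes its speed limit or range.

## Working session

There is one attempt and no reset: what is moved stays moved. The work goes in short steps, Python scripts to look and compute and a tool call to move; the robot and the scene stay as the last step left them, time stands still between calls to the robot, and variables do not carry over. Pictures are saved under pics/ and viewed, and the job is handed in when it is done.

Besides the shell and the picture viewer there is one more tool, called after "Request:" as name(argument=value, ...) on one line, values as JSON. step_arm: Moves the arm, as the interface text tells. Its arguments: {"type":"object","properties":{"slide":{"type":"array","items":{"type":"array","items":{"type":"number"}}},"twist":{"type":"array","items":{"type":"number"}},"jaw":{"type":"number"},"force":{"type":"number"}},"required":["slide","twist"]}

```bash
mkdir -p pics
python3 - <<'E'
from rig import robot
import cv2,numpy as np
o=robot.get_obs();print({k:np.round(v,4) for k,v in o.items()},robot.finger_overhang)
for n in["scene","side","wrist"]:
    c=robot.camera(n);cv2.imwrite(f"pics/{n}0.png",c["color"]);print(n,c["camera_matrix"],c["k1"],c["origin"],c["orientation"])
    np.savez(f"{n}0.npz",**c)
E
```

```text
{'time': np.float64(0.0), 'q': array([ 1.0946,  0.5285,  1.4339, -0.    ,  1.1814, -0.1785]), 'joint_velocities': array([ 0.001 , -0.0011, -0.0001, -0.0006,  0.0011,  0.0012]), 'joint_torque': array([-6.00000e-04, -4.40033e+01, -1.76592e+01,  6.33000e-02,
        5.81000e-02, -2.00000e-04]), 'position': array([0.183 , 0.5969, 0.2386]), 'tool_rot': array([ 1.483e-01,  9.889e-01, -1.000e-03, -3.000e-04]), 'ft_force': array([ 0.559 , -0.0564, -1.0023]), 'moment': array([-0.0317, -0.0156, -0.0153]), 'grip_width': np.float64(0.0868)} 0.017
scene [[371.6191656    0.         314.0316222 ]
 [  0.         371.6191656  191.21858041]
 [  0.           0.           1.        ]] -0.07506099103378375 [ 0.09507055 -0.12793381  1.12403698] [ 0.73695534 -0.63377388  0.15109493 -0.17999392]
side [[476.37043688   0.         311.82298693]
 [  0.         476.37043688 205.0091156 ]
 [  0.           0.           1.        ]] -0.025789877891968536 [ 0.17865717 -0.88696461  0.94775135] [ 0.88775298 -0.18965244  0.09786454 -0.40785921]
wrist [[295.88572697   0.         320.18298622]
 [  0.         295.88572697 203.1132179 ]
 [  0.           0.           1.        ]] -0.04997703385452525 [0.1153044  0.61759859 0.38379425] [0.79765841 0.58898219 0.07686478 0.10456027]
```

View pics/scene0.png

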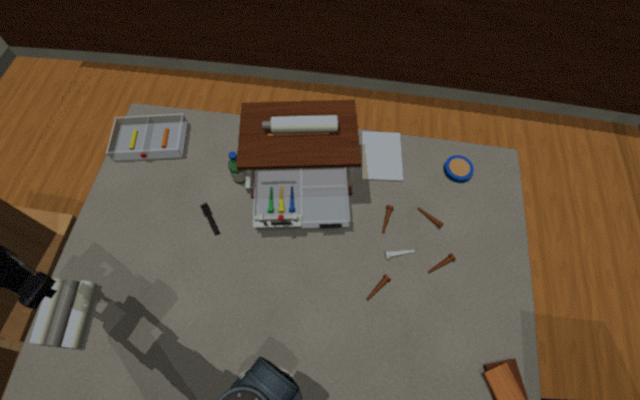

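View pics/side0.png

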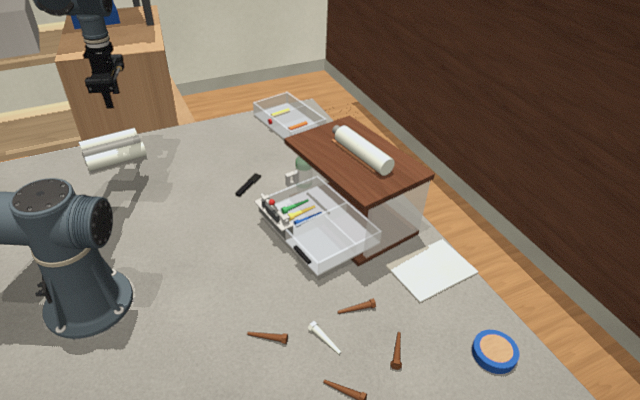

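View pics/wrist0.png

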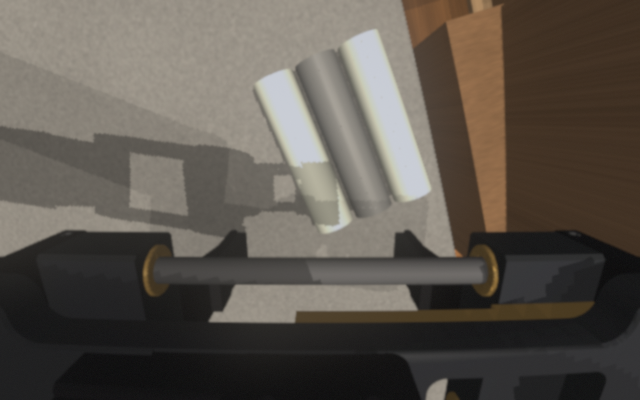

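The scene view shows one white nozzle at (400,253), which is at (323,337) in the side view. The four look-alikes around it are brown, at scene (387,219), (430,217), (441,263) and (378,287). The cabinet's shelf is at about (300,135), with the open drawer below it. I'll confirm the nozzle in a crop and measure.

```bash
cat > h.py <<'E'
import numpy as np,cv2
from scipy.spatial.transform import Rotation as R
def rays(c,px):
    px=np.asarray(px,float).reshape(-1,2);K=c["camera_matrix"]
    s=(px-[K[0,2],K[1,2]])/[K[0,0],K[1,1]];u=s.copy()
    for _ in range(20): u=s/(1+float(c["k1"])*(u**2).sum(1,keepdims=True))
    d=np.c_[u,np.ones(len(u))]
    return R.from_quat(c["orientation"]).apply(d)
def onz(c,px,z):
    d=rays(c,px);o=c["origin"];return o+d*((z-o[2])/d[:,2])[:,None]
def proj(c,P):
    p=R.from_quat(c["orientation"]).inv().apply(np.asarray(P).reshape(-1,3)-c["origin"])
    u=p[:,:2]/p[:,2:];u=u*(1+float(c["k1"])*(u**2).sum(1,keepdims=True));K=c["camera_matrix"]
    return u*[K[0,0],K[1,1]]+[K[0,2],K[1,2]]
def tri(c1,p1,c2,p2):
    a=rays(c1,p1)[0];b=rays(c2,p2)[0];A=np.c_[a,-b];t=np.linalg.lstsq(A,c2["origin"]-c1["origin"],rcond=None)[0]
    x=c1["origin"]+a*t[0];y=c2["origin"]+b*t[1];return (x+y)/2,np.linalg.norm(x-y)
def load(n): return dict(np.load(n+".npz"))
E
python3 - <<'E'
from h import *
s=load("scene0");d=load("side0")
def crop(c,x0,y0,x1,y1,k): return cv2.resize(c["color"][y0:y1,x0:x1],None,fx=k,fy=k,interpolation=cv2.INTER_CUBIC)
a=crop(s,350,190,470,310,3);b=crop(d,230,280,430,400,3)
cv2.imwrite("pics/noz.png",np.hstack([a,cv2.resize(b,(400,360))]))
cv2.imwrite("pics/shelf.png",crop(s,220,90,370,240,4)) 
cv2.imwrite("pics/shelfside.png",crop(d,240,110,440,280,4)[:600,:800]) 
for n,c,roi in(("scene",s,(350,190,470,310)),("side",d,(290,310,350,365))):
    x0,y0,x1,y1=roi;im=c["color"][y0:y1,x0:x1]
    hsv=cv2.cvtColor(im,cv2.COLOR_BGR2HSV)
    m=((hsv[...,2]>np.median(hsv[...,2])+30)&(hsv[...,1]<70)).astype(np.uint8)
    nn,l,st,ce=cv2.connectedComponentsWithStats(m)
    for i in range(1,nn):
        if st[i,4]<40: continue
        ys,xs=np.nonzero(l==i);P=onz(c,np.c_[xs+x0,ys+y0],0.009)[:,:2]
        cen=P.mean(0);w,v=np.linalg.eigh(np.cov((P-cen).T));ax=v[:,1];t=(P-cen)@ax;q=(P-cen)@v[:,0]
        lo=np.ptp(q[t<t.min()+.015]);hi=np.ptp(q[t>t.max()-.015])
        print(n,st[i],ce[i]+[x0,y0],cen,ax,t.min(),t.max(),lo,hi,np.degrees(np.arctan2(ax[1],ax[0])))
        print("  mid",cen+ax*(t.min()+t.max())/2)
E
```

```text
scene [37 60 26  6 65] [397.2        252.49230769] [ 0.48608699 -0.32482273] [-0.26107047  0.96531974] -0.048033223981049054 0.03341373466881624 0.0032038728144267344 0.009933418278416886 105.13358950387128
  mid [ 0.48799535 -0.33187897]
side [ 19  11  32  32 188] [322.88829787 335.29255319] [ 0.48465114 -0.3228621 ] [-0.26007445  0.96558857] -0.056372531078367455 0.04445540135366419 0.005334235199675019 0.021722863907583937 105.07447957209476
  mid [ 0.48620081 -0.32861562]
```

View pics/noz.png

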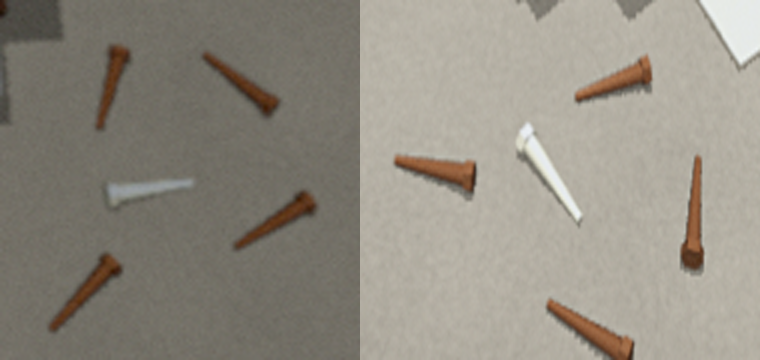

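View pics/shelf.png

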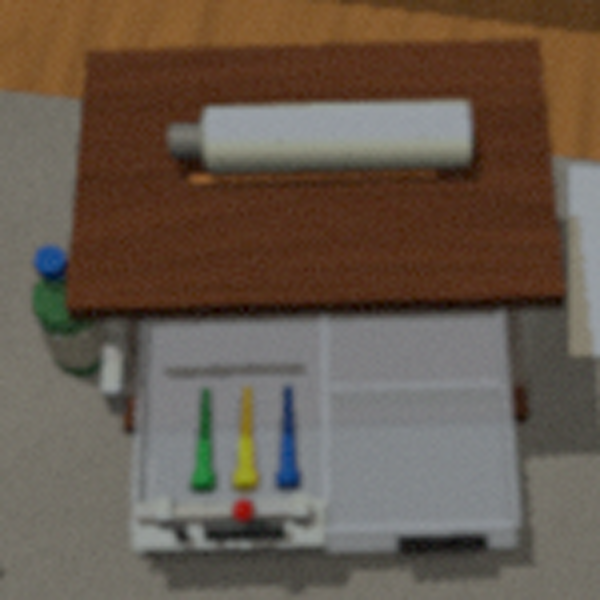

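View pics/shelfside.png

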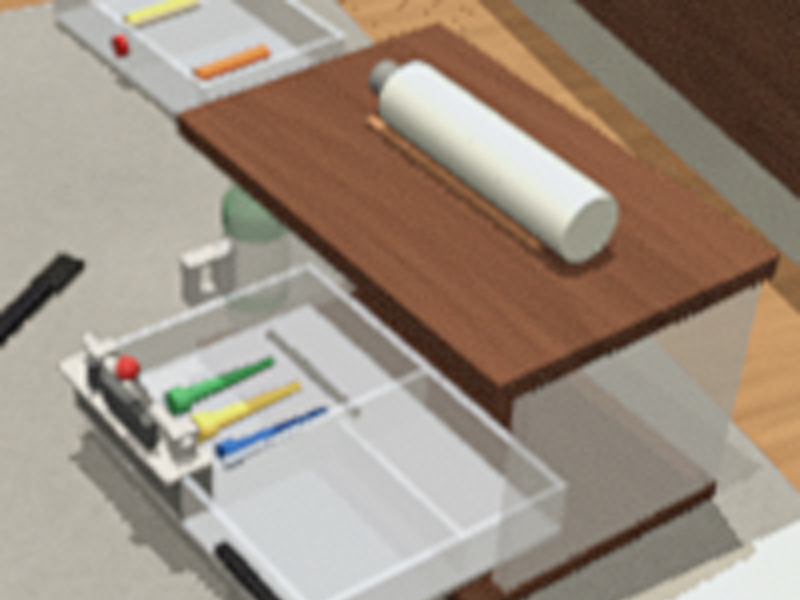

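The crop confirms it: the only white one is at scene (400,253), with its collar towards +y and its tip towards -y. Next I'll work out the cabinet frame and drawer opening from the shelf corners and the red knob.

Run:
```python
from h import *
s=load("scene0");d=load("side0")
cl=np.array([[88,51],[540,41],[562,296],[70,303]])/4+[220,90]-.4
cd=np.array([[437,25],[775,258],[503,387],[180,120]])/4+[240,110]-.4
tg=np.array([[220,178],[220,-178],[-16,-178],[-16,178]])/1000
def fit(A,B):
    a=A-A.mean(0);b=B-B.mean(0);th=np.arctan2((a[:,0]*b[:,1]-a[:,1]*b[:,0]).sum(),(a*b).sum())
    Rm=np.array([[np.cos(th),-np.sin(th)],[np.sin(th),np.cos(th)]]);t=B.mean(0)-Rm@A.mean(0);return th,Rm,t,np.abs(A@Rm.T+t-B).max(0)
for P in(onz(s,cl,.225)[:,:2],onz(d,cd,.225)[:,:2]):
    print(P.round(4).tolist());th,Rm,t,e=fit(tg,P);print(np.degrees(th),t,e)
def red(c,roi):
    x0,y0,x1,y1=roi;im=c["color"][y0:y1,x0:x1].astype(int)
    m=(im[...,2]>130)&(im[...,1]<80)&(im[...,0]<80);ys,xs=np.nonzero(m);print(m.sum());return [xs.mean()+x0,ys.mean()+y0]
a=red(s,(265,205,300,230));b=red(d,(255,190,290,215));print(a,b)
k,e=tri(s,a,d,b);print("knob",k,e)
print((k[:2]-t)@Rm,k[2])
# rim corners
for c,P in((s,np.array([[135,550],[520,545]])/4+[220,90]-.4),):
    w=onz(c,P,.068)[:,:2];print(w,(w-t)@Rm)
np.savez("cab.npz",th=th,t=t)
```

```text
[[0.8263, 0.2181], [0.8874, -0.1304], [0.6569, -0.169], [0.5999, 0.1748]]
9.830684725317738 [0.64210747 0.00593965] [0.00394397 0.00383742]
[[0.8201, 0.2117], [0.8815, -0.1332], [0.658, -0.1749], [0.5924, 0.1649]]
10.692931604654849 [ 0.63778149 -0.00181391] [0.0054726  0.00524022]
14
18
[np.float64(280.2142857142857), np.float64(216.64285714285714)] [np.float64(271.5), np.float64(202.27777777777777)]
knob [0.50314356 0.04018405 0.12377294] 0.0027917408349805287
[-0.1245075   0.06625015] 0.12377293873276757
[[ 0.48103623  0.12435065]
 [ 0.5289799  -0.16560404]] [[-0.13061424  0.15305716]
 [-0.13730282 -0.14075839]]
```

Request:
step_arm(slide=[[-24.2, -26, 0], [-24.2, -26, 0], [-24.2, -26, 0], [-24.2, -26, 0], [-24.2, -26, 0], [-24.2, -26, 0], [-24.2, -26, 0], [-24.2, -26, 0], [-24.2, -26, 0], [-24.2, -26, 0], [-24.2, -26, 0], [-24.2, -26, 0], [-24.2, -26, 0], [-24.2, -26, 0]], twist=[0, 0, 0, 0, 0, 0, 0, 0, 0, 0, 0, 0, 0, 0], jaw=45)

```text
time: 1.32
position: [0.4007, 0.1484, 0.2396]
tool_rot: [0.148, 0.989, 0.0, -0.0]
ft_force: [0.3, 0.5, -1.0]
grip_width: 0.045
```

Request:
step_arm(slide=[[-16, -31, 0], [-16, -31, 0], [-16, -31, 0], [-16, -31, 0], [-16, -31, 0], [-16, -31, 0], [-16, -31, 0], [-16, -31, 0], [-16, -31, 0], [-16, -31, 0], [-16, -31, 0], [-16, -31, 0], [-16, -31, 0], [-16, -31, 0]], twist=[0, 0, 0, 0, 0, 0, 0, 0, 0, 0, 0, 0, 0, 0])

```text
time: 2.48
position: [0.4871, -0.3321, 0.2392]
tool_rot: [0.149, 0.989, 0.0, -0.0]
ft_force: [0.3, 0.3, -0.3]
grip_width: 0.045
```

Request:
step_arm(slide=[[0, 0, 0], [0, 0, 0], [0, 0, 0], [0, 0, 0], [0, 0, 0], [0, 0, 0], [0, 0, 0], [0, 0, 0], [0, 0, 0], [0, 0, 0]], twist=[6.5, 6.5, 6.5, 6.5, 6.5, 6.5, 6.5, 6.5, 6, 0])

```text
time: 3.32
position: [0.487, -0.3303, 0.2392]
tool_rot: [0.61, 0.792, 0.0, -0.0]
ft_force: [0.5, -0.4, 0.8]
grip_width: 0.045
```

Run:
```python
from rig import robot
from h import *
c=robot.camera("wrist");cv2.imwrite("pics/wrist1.png",c["color"]);np.savez("wrist1.npz",**c)
im=c["color"];hsv=cv2.cvtColor(im,cv2.COLOR_BGR2HSV)
m=((hsv[...,2]>190)&(hsv[...,1]<60)).astype(np.uint8)
nn,l,st,ce=cv2.connectedComponentsWithStats(m)
for i in range(1,nn):
    if st[i,4]<150: continue
    ys,xs=np.nonzero(l==i);P=onz(c,np.c_[xs,ys],0.010)[:,:2]
    cen=P.mean(0);w,v=np.linalg.eigh(np.cov((P-cen).T));ax=v[:,1];t=(P-cen)@ax
    print(st[i],ce[i],cen,ax,t.min(),t.max(),"mid",cen+ax*(t.min()+t.max())/2)
```

```text
[420   0  99  56 739] [456.          39.75101488] [ 0.59749584 -0.12678234] [-0.99963562  0.02699319] -0.0775684706750329 0.05014233531526319 mid [ 0.61120391 -0.1271525 ]
[534   0  47  64 361] [550.00831025  44.87811634] [ 0.7102946  -0.09879515] [-0.75694582  0.65347764] -0.038155392412300926 0.04680740691552112 mid [ 0.70702005 -0.0959682 ]
[  505   141   135   106 10847] [578.43311515 191.65050244] [ 0.82873666 -0.25444136] [-0.99778242 -0.06656005] -0.10901973820675995 0.09100971243341353 mid [ 0.83772171 -0.25384199]
[313 146  11  59 395] [318.88860759 170.61518987] [ 0.48137918 -0.31784006] [-0.30773718  0.9514714 ] -0.04379120144169604 0.03121058905850423 mid [ 0.48331494 -0.3238251 ]
```

View pics/wrist1.png

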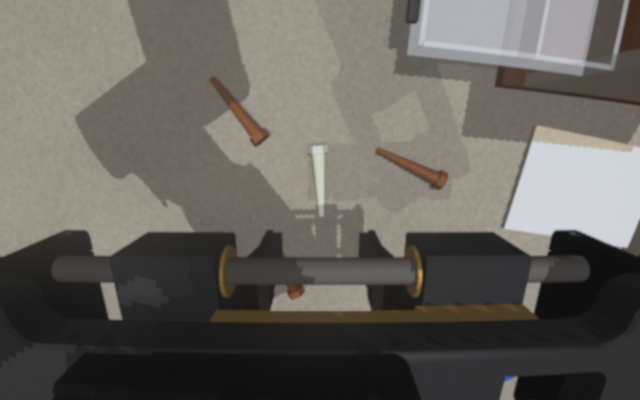

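The wrist view shows the white nozzle between the fingers, with its collar's far edge at about (318,145) and its tip at about (321,217). I'll convert those two ends to positions.

Run:
```python
from h import *
c=load("wrist1");im=cv2.resize(c["color"][130:230,280:360],None,fx=6,fy=6,interpolation=cv2.INTER_CUBIC);cv2.imwrite("pics/w1c.png",im)
hsv=cv2.cvtColor(c["color"],cv2.COLOR_BGR2HSV)[130:225,300:335]
m=(hsv[...,2]>150)&(hsv[...,1]<70)
for r in range(8,95,4): 
    x=np.nonzero(m[r])[0]; print(r+130,(x.min()+300,x.max()+300) if len(x) else None,end=' ')
a=onz(c,[[318,146]],.011)[0];b=onz(c,[[321.5,216.5]],.008)[0];print(a,b,np.linalg.norm(a-b))
s=load("scene0")
print(onz(s,[[385.3,254.5],[415,251]],.009))
```

```text
138 (np.int64(300), np.int64(334)) 142 (np.int64(300), np.int64(334)) 146 (np.int64(300), np.int64(327)) 150 (np.int64(300), np.int64(328)) 154 (np.int64(300), np.int64(324)) 158 (np.int64(300), np.int64(324)) 162 (np.int64(300), np.int64(324)) 166 (np.int64(300), np.int64(324)) 170 (np.int64(300), np.int64(324)) 174 (np.int64(300), np.int64(324)) 178 (np.int64(300), np.int64(324)) 182 (np.int64(300), np.int64(324)) 186 (np.int64(300), np.int64(324)) 190 (np.int64(300), np.int64(324)) 194 (np.int64(300), np.int64(324)) 198 (np.int64(300), np.int64(331)) 202 (np.int64(300), np.int64(334)) 206 (np.int64(300), np.int64(322)) 210 (np.int64(319), np.int64(322)) 214 (np.int64(320), np.int64(322)) 218 None 222 None [ 0.47235606 -0.28788493  0.011     ] [ 0.50033674 -0.37642625  0.008     ] 0.09290577296801654
[[ 0.47420054 -0.28828636  0.009     ]
 [ 0.49897625 -0.38007803  0.009     ]]
```

View pics/w1c.png

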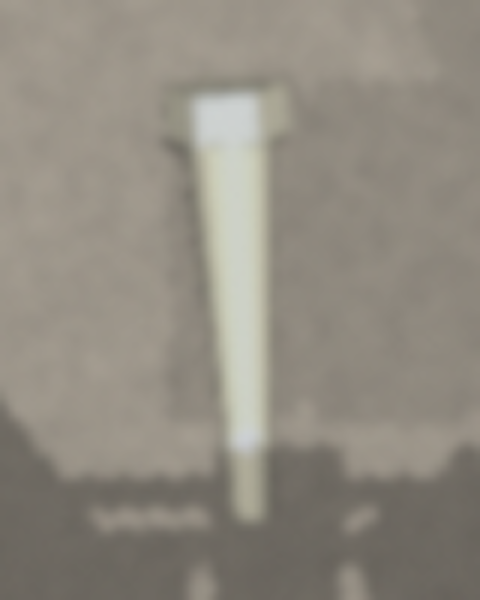

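Request:
step_arm(slide=[[6.4, -1.7, 0], [0, 0, 30], [0, 0, 35], [0, 0, 35], [0, 0, 35], [0, 0, 35], [0, 0, 25], [0, 0, 15], [0, 0, 8], [0, 0, 0]], twist=[-1.6, 0, 0, 0, 0, 0, 0, 0, 0, 0])

```text
time: 4.2
position: [0.4829, -0.3237, 0.0198]
tool_rot: [0.597, 0.802, 0.0, -0.002]
ft_force: [0.2, -0.8, 0.9]
grip_width: 0.0448
```

Request:
step_arm(slide=[[0, 0, 0], [0, 0, 0], [0, 0, 0], [0, 0, 0], [0, 0, 0], [0, 0, 0]], twist=[0, 0, 0, 0, 0, 0], jaw=0, force=15)

```text
time: 4.7
position: [0.4842, -0.3251, 0.0223]
tool_rot: [0.598, 0.802, -0.0, 0.001]
ft_force: [0.0, 0.4, 1.3]
grip_width: 0.0138
```

Request:
step_arm(slide=[[0, 0, -15], [0, 0, -30], [0, 0, -35], [0, 0, -35], [0, 0, -35], [0, 0, -35], [19.2, 16.4, 0], [19.2, 16.4, 0], [19.2, 16.4, 0], [19.2, 16.4, 0], [19.2, 16.4, 0], [19.2, 16.4, 0], [19.2, 16.4, 0], [19.2, 16.4, 0], [19.2, 16.4, 0], [19.2, 16.4, 0]], twist=[0, 0, 0, 0, 0, 0, 0, 0, 0, 0, 0, 0, 0, 0, 0, 0])

```text
time: 6.03
position: [0.5866, -0.0928, 0.2067]
tool_rot: [0.598, 0.801, -0.0, -0.0]
ft_force: [0.6, 0.3, -1.0]
grip_width: 0.0141
```

Request:
step_arm(slide=[[0, 0, 0], [0, 0, 0], [0, 0, 0], [0, 0, 0], [0, 0, 0], [0, 0, 0], [0, 0, 0], [0, 0, 0], [0, 0, 0], [0, 0, 0], [0, 0, 0], [0, 0, 0], [0, 0, 0]], twist=[-7, -7, -7, -7, -7, -7, -7, -7, -7, -7, -7, -7, 0])

```text
time: 7.12
position: [0.5862, -0.094, 0.2066]
tool_rot: [-0.093, 0.996, 0.0, -0.0]
ft_force: [0.4, 0.1, 0.0]
grip_width: 0.014
```

Run:
```python
from rig import robot
from h import *
for n in("wrist","scene","side"):
    c=robot.camera(n);cv2.imwrite(f"pics/{n}2.png",c["color"]);np.savez(f"{n}2.npz",**c)
```

```text
(no output)
```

View pics/wrist2.png

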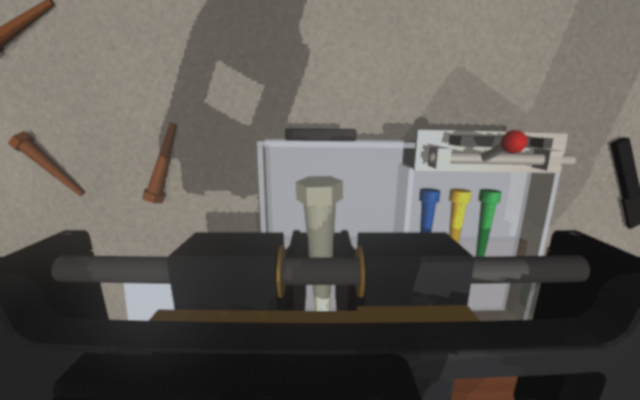

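View pics/side2.png

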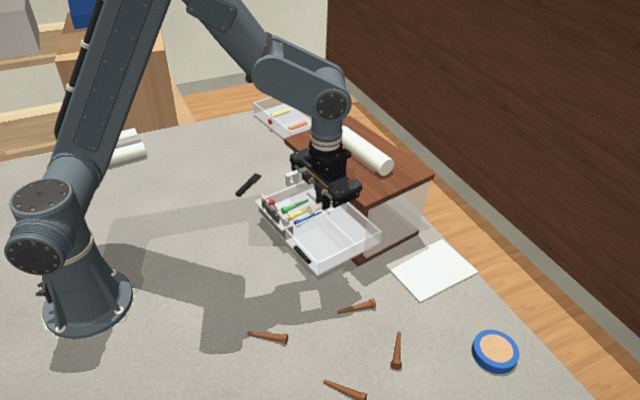

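The wrist view shows the nozzle held over the compartment. The front wall's top right corner is at (258,142), the lip spans columns 286-356, the divider is at (410,150) and the red knob is at (515,141). I'll refine the drawer pose from these.

Run:
```python
from h import *
w=load("wrist2");s=load("scene2");d=load("side2")
cv2.imwrite("pics/w2c.png",cv2.resize(w["color"][115:215,240:600],None,fx=2.2,fy=2.2,interpolation=cv2.INTER_CUBIC))
th=np.radians(10.25);Rm=np.array([[np.cos(th),-np.sin(th)],[np.sin(th),np.cos(th)]]);t=np.array([.640,.002])
def cab(p): return np.round(np.r_[(p[:2]-t)@Rm,p[2]]*1000,1)
def red(c,roi):
    x0,y0,x1,y1=roi;im=c["color"][y0:y1,x0:x1].astype(int)
    m=(im[...,2]>130)&(im[...,1]<80)&(im[...,0]<80);ys,xs=np.nonzero(m);return [xs.mean()+x0,ys.mean()+y0]
pw=red(w,(490,120,540,165));
try:
    ps=red(load("scene0"),(265,205,300,230)); pd=red(load("side0"),(255,190,290,215));
    for a in((w,pw,load("scene0"),ps),(w,pw,load("side0"),pd)): k,e=tri(*a);print("knob",k,cab(k),e)
except Exception as ex: print(ex)
for nm,px,z in(("front corner",(258,142),.068),("lip l",(286,129),.058),("lip r",(356,129),.058),("front top@divider",(410,142),.068),("rod tip",(575,160),.085),("knob",pw,.127)):
    p=onz(w,[px],z)[0];print(nm,p.round(4),cab(p))
```

```text
knob [0.50033102 0.03855944 0.13452732] [-130.9   60.8  134.5] 0.00020160184079083033
knob [0.50117863 0.04451858 0.12207968] [-129.    66.5  122.1] 0.00525307674298213
front corner [ 0.543  -0.1616  0.068 ] [-124.5 -143.7   68. ]
lip l [ 0.5268 -0.1385  0.058 ] [-136.4 -118.1   58. ]
lip r [ 0.5143 -0.072   0.058 ] [-136.8  -50.4   58. ]
front top@divider [ 0.5164 -0.0203  0.068 ] [-1.255e+02  1.000e-01  6.800e+01]
rod tip [0.5016 0.1332 0.085 ] [-112.9  153.8   85. ]
knob [0.4998 0.0437 0.127 ] [-130.5   66.   127. ]
```

View pics/w2c.png

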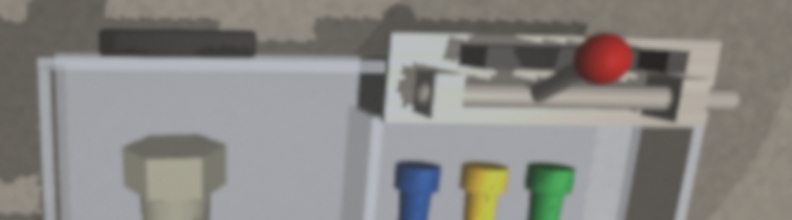

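Request:
step_arm(slide=[[0, 0, 25], [0, 0, 30], [0, 0, 30], [0, 0, 30], [0, 0, 20], [0, 0, 10], [0, 0, 6], [0, 0, 4], [0, 0, 0]], twist=[0, 0, 0, 0, 0, 0, 0, 0, 0])

```text
time: 8.02
position: [0.5869, -0.0942, 0.0518]
tool_rot: [-0.092, 0.996, -0.0, 0.0]
ft_force: [0.4, -0.2, -0.5]
grip_width: 0.0139
```

Request:
step_arm(slide=[[0, 0, 0], [0, 0, 0], [0, 0, 0], [0, 0, 0]], twist=[0, 0, 0, 0], jaw=34)

```text
time: 8.35
position: [0.587, -0.0942, 0.0525]
tool_rot: [-0.092, 0.996, -0.0, 0.001]
ft_force: [-0.2, -0.3, -0.0]
grip_width: 0.0307
```

Request:
step_arm(slide=[[0, 0, -15], [0, 0, -30], [0, 0, -30], [0, 0, -35], [0, 0, -35], [0, 0, -35]], twist=[0, 0, 0, 0, 0, 0])

```text
time: 8.85
position: [0.5861, -0.0939, 0.2336]
tool_rot: [-0.092, 0.996, -0.0, 0.0]
ft_force: [1.1, -0.4, 0.5]
grip_width: 0.0341
```

Run:
```python
from rig import robot
from h import *
for n in("wrist",):
    c=robot.camera(n);cv2.imwrite(f"pics/{n}3.png",c["color"]);np.savez(f"{n}3.npz",**c)
print(robot.get_obs()["q"])
```

```text
[-3.46544633e-01  4.83283104e-01  1.51137696e+00 -1.09260451e-04
  1.13228777e+00 -2.10155295e+00]
```

View pics/wrist3.png

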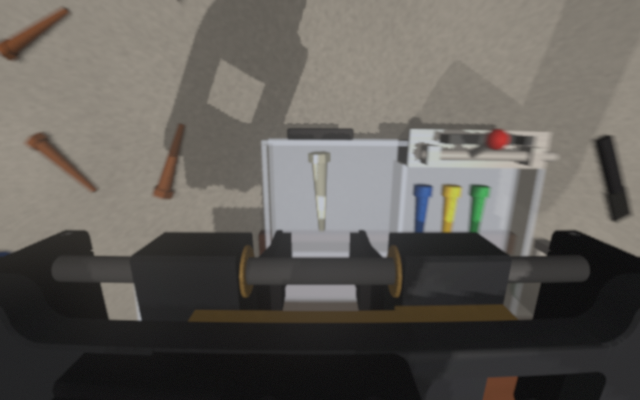

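The nozzle lies flat in the compartment, from (319,155) to (321,228), clear of the walls. The interface only twists about the tool's z, so any lean has to come from the arm's reach limit. I'll go high over the cabinet and push outward to see what the arm does there.

Request:
step_arm(slide=[[0, 0, -34], [0, 0, -34], [0, 0, -34], [0, 0, -34], [0, 0, -34], [-17.4, 28.2, 0], [-17.4, 28.2, 0], [-17.4, 28.2, 0], [-17.4, 28.2, 0], [-17.4, 28.2, 0], [-17.4, 28.2, 0], [-17.4, 28.2, 0], [-17.4, 28.2, 0], [-17.4, 28.2, 0], [-17.4, 28.2, 0], [-17.4, 28.2, 0]], twist=[0, 0, 0, 0, 0, 0, 0, 0, 0, 0, 0, 0, 0, 0, 0, 0], jaw=0)

```text
time: 10.23
position: [0.718, 0.2476, 0.4016]
tool_rot: [-0.092, 0.996, -0.0, 0.0]
ft_force: [0.8, -0.2, 0.1]
grip_width: 0.0006
```

Run:
```python
from rig import robot
o=robot.get_obs();print(o["q"],o["position"],o["tool_rot"])
```

```text
[ 1.85361627e-01  6.32400099e-01  7.98660816e-01 -7.83024622e-05
  1.71046438e+00 -1.56940925e+00] [0.71802564 0.24755182 0.40159393] [-9.18521717e-02  9.95772653e-01 -3.54605839e-05  3.71486541e-05]
```

Request:
step_arm(slide=[[-25, 0, 0], [-25, 0, 0], [-25, 0, 0], [-25, 0, 0]], twist=[0, 0, 0, 0])

```text
time: 10.57
position: [0.8167, 0.265, 0.4018]
tool_rot: [-0.092, 0.996, -0.0, 0.0]
ft_force: [0.4, 0.1, 0.3]
grip_width: 0.0007
```

Run:
```python
from rig import robot
o=robot.get_obs();print(o["q"],o["position"],o["tool_rot"])
```

```text
[ 1.84131002e-01  8.57239459e-01  3.53605544e-01 -1.03165297e-04
  1.93052287e+00 -1.57129105e+00] [0.81669185 0.26498145 0.40178009] [-9.21637195e-02  9.95743860e-01 -3.77708404e-05  1.16341155e-04]
```

Request:
step_arm(slide=[[-15, 0, 0], [-15, 0, 0], [-15, 0, 0], [-15, 0, 0]], twist=[0, 0, 0, 0])

```text
time: 10.9
position: [0.85, 0.2671, 0.3872]
tool_rot: [-0.092, 0.996, 0.002, 0.01]
ft_force: [-0.4, -0.6, -0.6]
grip_width: 0.0002
```

Run:
```python
from rig import robot
o=robot.get_obs();print(o["q"],o["position"],o["tool_rot"])
```

```text
[ 0.17861307  0.93657775  0.22052555  0.00308365  1.96457028 -1.57486374] [0.84999515 0.26708476 0.38720081] [-0.09181184  0.99572556  0.00228054  0.00979788]
```

Request:
step_arm(slide=[[-30, 0, -20], [-30, 0, -20], [-30, 0, -20], [-30, 0, -20]], twist=[0, 0, 0, 0])

```text
time: 11.23
position: [0.8622, 0.2565, 0.4284]
tool_rot: [-0.092, 0.994, 0.011, 0.056]
ft_force: [-0.2, 0.5, 0.0]
grip_width: 0.0004
```

Run:
```python
from rig import robot
o=robot.get_obs();print(o["q"],o["position"],o["tool_rot"])
```

```text
[ 0.16064927  0.89241804  0.21799242  0.01592195  1.91732172 -1.58768436] [0.86224605 0.25654723 0.42843483] [-0.09161882  0.99414035  0.01138912  0.05622492]
```

Pushing past the reach limit tilts the hand outward, about 6.6° so far, and the tilt stays. I'll continue.

Request:
step_arm(slide=[[-36, 0, -18], [-36, 0, -18], [-36, 0, -18], [-36, 0, -18], [-36, 0, -18], [-36, 0, -18]], twist=[0, 0, 0, 0, 0, 0])

```text
time: 11.73
position: [0.8875, 0.2428, 0.4748]
tool_rot: [-0.091, 0.987, 0.025, 0.128]
ft_force: [0.4, -0.3, -0.8]
grip_width: 0.0005
```

```bash
cat > st.py <<'E'
from rig import robot
from h import *
o=robot.get_obs();r=R.from_quat(o["tool_rot"]);M=r.as_matrix()
z=M[:,2];print("t",o["time"],"q",o["q"].round(3),"p",o["position"].round(4));print("X",M[:,0].round(3),"Y",M[:,1].round(3),"Z",z.round(3),"tilt",np.degrees(np.arccos(-z[2])).round(1),"az",np.degrees(np.arctan2(z[1],z[0])).round(1),"F",o["ft_force"].round(1))
E
python3 st.py
```

```text
t 11.7333 q [ 0.134  0.847  0.219  0.04   1.818 -1.606] p [0.8875 0.2428 0.4748]
X [-0.951 -0.173 -0.257] Y [-0.186  0.982  0.026] Z [ 0.247  0.073 -0.966] tilt 14.9 az 16.3 F [ 0.4 -0.3 -0.8]
```

Request:
step_arm(slide=[[-38, -6, -12], [-38, -6, -12], [-38, -6, -12], [-38, -6, -12], [-38, -6, -12], [-38, -6, -12], [-38, -6, -12], [-38, -6, -12]], twist=[0, 0, 0, 0, 0, 0, 0, 0])

```text
time: 12.4
position: [0.9317, 0.1882, 0.5348]
tool_rot: [-0.088, 0.969, 0.038, 0.226]
ft_force: [-0.0, -0.5, 1.2]
grip_width: 0.0005
```

```bash
python3 st.py
```

```text
t 12.4 q [ 0.054  0.799  0.219  0.091  1.669 -1.668] p [0.9317 0.1882 0.5348]
X [-0.882 -0.154 -0.445] Y [-0.189  0.981  0.035] Z [ 0.431  0.114 -0.895] tilt 26.5 az 14.9 F [-0.  -0.5  1.2]
```

Request:
step_arm(slide=[[-39, -8, -6], [-39, -8, -6], [-39, -8, -6], [-39, -8, -6], [-39, -8, -6]], twist=[0, 0, 0, 0, 0])

```text
time: 12.82
position: [0.9604, 0.1526, 0.567]
tool_rot: [-0.086, 0.953, 0.044, 0.287]
ft_force: [-0.1, 0.6, -0.9]
grip_width: 0.0003
```

```bash
python3 st.py
```

```text
t 12.8167 q [ 0.004  0.781  0.219  0.13   1.566 -1.708] p [0.9604 0.1526 0.567 ]
X [-0.821 -0.138 -0.554] Y [-0.188  0.982  0.034] Z [ 0.539  0.132 -0.832] tilt 33.7 az 13.8 F [-0.1  0.6 -0.9]
```

Tilt is now 33.7° towards the cabinet, with the jaw axis along cabinet y. Before going to the drawer front I'll check that the leaned pose is reachable there, using link lengths fitted from the logged joints.

```bash
cat > kin.py <<'E'
from h import *
from scipy.optimize import least_squares
D=[([1.0946,.5285,1.4339,0,1.1814,-.1785],[.183,.5969,.2386]),
([-.34654,.48328,1.51138,0,1.13229,-2.1016],[.5861,-.0939,.2336]),
([.18536,.6324,.79866,0,1.71046,-1.5694],[.71803,.24755,.40159]),
([.18413,.85724,.3536,0,1.93052,-1.5713],[.81669,.26498,.40178]),
([.134,.847,.219,.04,1.818,-1.606],[.8875,.2428,.4748]),
([.054,.799,.219,.091,1.669,-1.668],[.9317,.1882,.5348]),
([.004,.781,.219,.13,1.566,-1.708],[.9604,.1526,.567])]
Rx=lambda a:R.from_euler('y',a)
def fk(q,p):
    a1,off,h,L1,L2,L3=p;z=np.array([0,0,1.])
    A=Rx(q[1]);B=A*Rx(q[2]);C=B*R.from_euler('z',q[3])*Rx(q[4])
    v=np.array([a1,off,h])+A.apply(L1*z)+B.apply(L2*z)+C.apply(L3*z)
    b=R.from_euler('z',q[0]);return b.apply(v),b*C*R.from_euler('z',q[5])
def fitp():
    f=lambda p:np.concatenate([fk(q,p)[0]-x for q,x in D]+[np.array([p[0]])*.05])
    return least_squares(f,[0,.11,.3,.4,.4,.2])
LO=np.array([-3.08,-.75,.22,-1.43,0,-2.85]);HI=np.array([3.08,2.2,2.44,4.57,2.65,2.85])
E
python3 - <<'E'
from kin import *
s=fitp();p=s.x;print(p.round(4),np.abs(s.fun).max())
q=D[-1][0];M=fk(q,p)[1].as_matrix();print(M.round(3))
M0=R.from_quat([-.086,.953,.044,.287]);off=fk(q,p)[1].inv()*M0;print(off.as_rotvec())
def ik(pos,rot,q0):
    f=lambda q:np.r_[(fk(q,p)[0]-pos)*10,(fk(q,p)[1]*off*rot.inv()).as_rotvec()]
    return least_squares(f,np.clip(q0,LO+.001,HI-.001),bounds=(LO,HI))
th=np.radians(10.4);Rm=np.array([[np.cos(th),-np.sin(th)],[np.sin(th),np.cos(th)]]);t=np.array([.639,.0077])
for cx,cy,z in((-177,-33,54),(-177,-33,200),(-177,-33,400),(-29,-33,54),(-50,30,127),(-100,80,127),(-80,100,110)):
    w=t+Rm@(np.array([cx,cy])/1000)
    for q0 in (q,[.0,.2,2.,0,.5,-1.7]):
        r=ik(np.r_[w,z/1000],M0,q0);print((cx,cy,z),w.round(3),r.x.round(2),round(r.cost,6))
E
```

```text
[-0.2328  0.1084  0.0124  0.8712  0.4564  0.3592] 0.01791354465121392
[[ 0.188 -0.821  0.539]
 [-0.982 -0.138  0.132]
 [-0.034 -0.554 -0.832]]
[-5.98108147e-04 -1.58240660e-03  1.57031984e+00]
(-177, -33, 54) [ 0.471 -0.057] [-0.48  0.44  2.23  0.72  0.25 -2.85] 0.037959
(-177, -33, 54) [ 0.471 -0.057] [-0.48  0.44  2.23  0.72  0.25 -2.85] 0.037959
(-177, -33, 200) [ 0.471 -0.057] [-0.59  0.26  2.13  0.68  0.5  -2.85] 0.009786
(-177, -33, 200) [ 0.471 -0.057] [-0.59  0.26  2.13  0.68  0.5  -2.85] 0.009786
(-177, -33, 400) [ 0.471 -0.057] [-0.73  0.1   1.87  0.62  0.91 -2.81] 0.0
(-177, -33, 400) [ 0.471 -0.057] [-0.73  0.1   1.87  0.62  0.91 -2.81] 0.0
(-29, -33, 54) [ 0.616 -0.03 ] [-0.35  0.53  2.03  0.85  0.28 -2.85] 0.012485
(-29, -33, 54) [ 0.616 -0.03 ] [-0.35  0.53  2.03  0.85  0.28 -2.85] 0.012485
(-50, 30, 127) [0.584 0.028] [-0.28  0.42  2.08  0.91  0.29 -2.85] 0.003367
(-50, 30, 127) [0.584 0.028] [-0.28  0.42  2.08  0.91  0.29 -2.85] 0.003367
(-100, 80, 127) [0.526 0.068] [-0.2   0.38  2.17  0.97  0.22 -2.85] 0.004621
(-100, 80, 127) [0.526 0.068] [-0.2   0.38  2.17  0.97  0.22 -2.85] 0.004621
(-80, 100, 110) [0.542 0.092] [-0.13  0.41  2.16  1.03  0.18 -2.85] 0.004427
(-80, 100, 110) [0.542 0.092] [-0.13  0.41  2.16  1.03  0.18 -2.85] 0.004427
```

```bash
cat >> kin.py <<'E'
def fk(q,p):
    a1,off,h,L1,L2,L3,a2=p;z=np.array([0,0,1.])
    A=Rx(q[1]);B=A*Rx(q[2]);C=B*R.from_euler('z',q[3])*Rx(q[4])
    v=np.array([a1,off,h])+A.apply(L1*z)+B.apply([a2,0,L2])+C.apply(L3*z)
    b=R.from_euler('z',q[0]);return b.apply(v),b*C*R.from_euler('z',q[5])
def fitp():
    f=lambda p:np.concatenate([fk(q,p)[0]-x for q,x in D])
    return least_squares(f,[0,.11,.3,.4,.4,.2,0],x_scale=.1)
OFF=R.from_euler('z',np.pi/2)
def ik(pos,rot,q0,p):
    f=lambda q:np.r_[(fk(q,p)[0]-pos)*10,(fk(q,p)[1]*OFF*rot.inv()).as_rotvec()]
    return least_squares(f,np.clip(q0,LO+.001,HI-.001),bounds=(LO,HI))
E
python3 - <<'E'
from kin import *
s=fitp();p=s.x;print(p.round(4));print((s.fun.reshape(-1,3)*1000).round(1))
f=lambda p:np.concatenate([fk(q,np.r_[0,p])[0]-x for q,x in D])
s=least_squares(f,[.11,.3,.4,.4,.2,0]);print(s.x.round(4));print((s.fun.reshape(-1,3)*1000).round(1))
E
```

```text
[-0.0074  0.1111  0.2709  0.5912  0.3967  0.2878  0.116 ]
[[-1.  -1.7 -3.6]
 [ 2.2 -0.4  4.1]
 [-0.4  0.  -1.3]
 [ 0.3  0.2 -0.6]
 [ 0.1  0.2 -0.2]
 [ 0.1 -0.5  0.4]
 [-0.4 -0.4  1.1]]
[0.1111 0.2794 0.5822 0.3946 0.2865 0.1188]
[[-1.1 -1.8 -3.4]
 [ 2.4 -0.4  4.2]
 [ 0.   0.2 -1.8]
 [-0.1  0.2 -0.1]
 [-0.1  0.2  0.1]
 [ 0.2 -0.6  0.3]
 [-0.3 -0.5  0.7]]
```

```bash
cat > reach.py <<'E'
from kin import *
p=fitp().x;q=D[-1][0]
M0=R.from_quat([-.086,.953,.044,.287])
th=np.radians(10.4);Rm=np.array([[np.cos(th),-np.sin(th)],[np.sin(th),np.cos(th)]]);t=np.array([.639,.0077])
for tw in (0,40,180):
  rot=M0*R.from_euler('z',tw,degrees=True)
  for cx,cy,z in((-177,-33,54),(-177,-33,200),(-177,-33,400),(-29,-33,54),(-29,-70,54),(-50,30,127),(-60,80,127),(-80,100,100)):
    w=t+Rm@(np.array([cx,cy])/1000);best=None
    for q0 in (q,[.0,.2,2.,0,.5,-1.7],[.0,.2,2.,1,.5,0.5]):
        r=ik(np.r_[w,z/1000],rot,q0,p)
        if best is None or r.cost<best.cost: best=r
    print(tw,(cx,cy,z),w.round(3),best.x.round(2),round(best.cost,6))
E
python3 reach.py
```

```text
0 (-177, -33, 54) [ 0.471 -0.057] [-0.44  0.64  2.12  0.74  0.2  -2.85] 0.054065
0 (-177, -33, 200) [ 0.471 -0.057] [-0.54  0.3   2.13  0.71  0.45 -2.85] 0.010228
0 (-177, -33, 400) [ 0.471 -0.057] [-0.64 -0.05  1.91  0.55  0.96 -2.63] 0.0
0 (-29, -33, 54) [ 0.616 -0.03 ] [-0.32  0.72  1.87  0.87  0.27 -2.85] 0.014313
0 (-29, -70, 54) [ 0.623 -0.066] [-0.39  0.72  1.84  0.82  0.31 -2.85] 0.014945
0 (-50, 30, 127) [0.584 0.028] [-0.25  0.56  1.97  0.94  0.26 -2.85] 0.004725
0 (-60, 80, 127) [0.566 0.076] [-0.15  0.55  2.02  1.02  0.2  -2.85] 0.004284
0 (-80, 100, 100) [0.542 0.092] [-0.1   0.59  2.05  1.05  0.14 -2.85] 0.010078
40 (-177, -33, 54) [ 0.471 -0.057] [-0.57  0.67  2.16  1.3   0.35 -2.85] 0.024354
40 (-177, -33, 200) [ 0.471 -0.057] [-0.64  0.32  2.21  1.17  0.48 -2.72] 0.0
40 (-177, -33, 400) [ 0.471 -0.057] [-0.64 -0.05  1.91  0.55  0.96 -1.93] 0.0
40 (-29, -33, 54) [ 0.616 -0.03 ] [-0.38  0.74  1.93  1.5   0.32 -2.85] 0.001411
40 (-29, -70, 54) [ 0.623 -0.066] [-0.45  0.75  1.91  1.44  0.36 -2.85] 0.00079
40 (-50, 30, 127) [0.584 0.028] [-0.29  0.57  2.04  1.55  0.28 -2.81] 0.0
40 (-60, 80, 127) [0.566 0.076] [-0.18  0.56  2.07  1.68  0.23 -2.85] 8e-05
40 (-80, 100, 100) [0.542 0.092] [-0.15  0.6   2.09  1.7   0.21 -2.85] 0.002937
180 (-177, -33, 54) [ 0.471 -0.057] [-0.64  0.77  2.32  2.19  0.55 -1.43] 0.0
180 (-177, -33, 200) [ 0.471 -0.057] [-0.64  0.32  2.21  1.17  0.48 -0.28] 0.0
180 (-177, -33, 400) [ 0.471 -0.057] [-0.64 -0.05  1.91  0.55  0.96  0.51] 0.0
180 (-29, -33, 54) [ 0.616 -0.03 ] [-0.39  0.75  1.97  1.78  0.34 -0.71] 0.0
180 (-29, -70, 54) [ 0.623 -0.066] [-0.45  0.76  1.94  1.63  0.37 -0.61] 0.0
180 (-50, 30, 127) [0.584 0.028] [-0.29  0.57  2.04  1.55  0.28 -0.36] 0.0
180 (-60, 80, 127) [0.566 0.076] [-0.18  0.57  2.08  1.78  0.24 -0.51] 0.0
180 (-80, 100, 100) [0.542 0.092] [-0.15  0.62  2.14  2.26  0.28 -0.97] 0.0
```

The model fits to about 4 mm. With the current hand roll q6 would run into its limit near the drawer, but a half turn about the tool axis makes every pose needed reachable. I'll back off the reach limit and make that half turn.

Request:
step_arm(slide=[[30, 0, -10], [30, 0, -10], [30, 0, -10], [30, 0, -10], [0, 0, 0], [0, 0, 0], [0, 0, 0], [0, 0, 0], [0, 0, 0], [0, 0, 0], [0, 0, 0], [0, 0, 0], [0, 0, 0], [0, 0, 0], [0, 0, 0], [0, 0, 0]], twist=[0, 0, 0, 0, 6.8, 7, 7, 7, 7, 7, 7, 7, 7, 7, 7, 7])

```text
time: 14.15
position: [0.8441, 0.1319, 0.536]
tool_rot: [0.575, 0.765, 0.224, 0.184]
ft_force: [-0.5, 0.3, 0.3]
grip_width: 0.0004
```

Request:
step_arm(slide=[[0, 0, 0], [0, 0, 0], [0, 0, 0], [0, 0, 0], [0, 0, 0], [0, 0, 0], [0, 0, 0], [0, 0, 0], [0, 0, 0], [0, 0, 0], [0, 0, 0], [0, 0, 0], [0, 0, 0], [0, 0, 0], [0, 0, 0]], twist=[7, 7, 7, 7, 7, 7, 7, 7, 7, 7, 7, 7, 7, 5, 0])

```text
time: 15.4
position: [0.8441, 0.1319, 0.536]
tool_rot: [0.953, 0.087, 0.287, -0.043]
ft_force: [-0.4, -0.3, 0.2]
grip_width: 0.0003
```

```bash
python3 st.py
```

```text
t 15.4 q [-0.025  0.493  0.834  0.154  1.247  1.358] p [0.8441 0.1319 0.536 ]
X [0.821 0.14  0.554] Y [ 0.19  -0.981 -0.033] Z [ 0.539  0.132 -0.832] tilt 33.7 az 13.8 F [-0.4 -0.3  0.2]
```

Request:
step_arm(slide=[[-29.1, 8.5, -8.1], [-29.1, 8.5, -8.1], [-29.1, 8.5, -8.1], [-29.1, 8.5, -8.1], [-29.1, 8.5, -8.1], [-29.1, 8.5, -8.1], [-29.1, 8.5, -8.1], [-29.1, 8.5, -8.1], [-29.1, 8.5, -8.1], [-29.1, 8.5, -8.1], [-29.1, 8.5, -8.1], [-29.1, 8.5, -8.1], [-29.1, 8.5, -8.1], [-29.1, 8.5, -8.1], [0, 0, 0]], twist=[0, 0, 0, 0, 0, 0, 0, 0, 0, 0, 0, 0, 0, 0, 0])

```text
time: 16.65
position: [0.4669, -0.0583, 0.3986]
tool_rot: [0.954, 0.087, 0.284, -0.043]
ft_force: [-0.3, 0.1, 0.2]
grip_width: 0.0004
```

```bash
python3 st.py
python3 - <<'E'
from rig import robot
from h import *
for n in("wrist","side"):
    c=robot.camera(n);cv2.imwrite(f"pics/{n}4.png",c["color"]);np.savez(f"{n}4.npz",**c)
E
```

```text
t 16.65 q [-0.644 -0.059  1.921  0.546  0.96   0.499] p [ 0.4669 -0.0583  0.3986]
X [0.824 0.141 0.549] Y [ 0.19  -0.981 -0.032] Z [ 0.535  0.131 -0.835] tilt 33.4 az 13.7 F [-0.3  0.1  0.2]
```

View pics/wrist4.png

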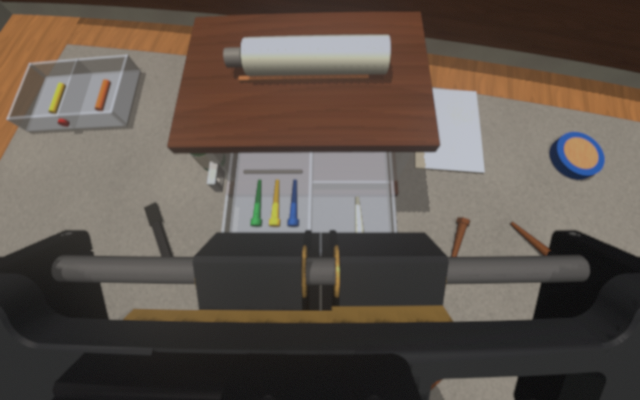

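View pics/side4.png

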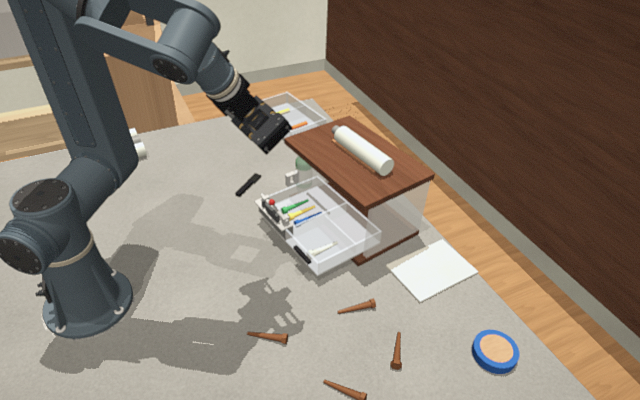

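The leaned hand is in front of the drawer, and the nozzle is still in place at wrist (358,212). I'll use the shelf's front corners at (173,147) and (438,148) and the keeper at (214,172) to check the cabinet frame.

Run:
```python
from h import *
c=load("wrist4");th=np.radians(10.4);Rm=np.array([[np.cos(th),-np.sin(th)],[np.sin(th),np.cos(th)]]);t=np.array([.639,.0077])
for px,z in(((173.5,148),.205),((438,148.5),.205),((195,14.5),.225),((422,13),.225),((214,162),.102)):
    w=onz(c,[px],z)[0][:2];print(px,w.round(4),(((w-t)@Rm)*1000).round(1))
```

```text
(173.5, 148) [0.6029 0.1823] [ -3.9 178.3]
(438, 148.5) [ 0.6633 -0.1741] [  -8.9 -183.3]
(195, 14.5) [0.8305 0.2218] [227.  176.1]
(422, 13) [ 0.8847 -0.132 ] [ 216.5 -181.7]
(214, 162) [0.6341 0.1726] [ 25.  163.1]
```

Request:
step_arm(slide=[[-11.6, 0.7, 18.1], [-11.6, 0.7, 18.1], [-11.6, 0.7, 18.1], [-11.6, 0.7, 18.1], [-11.6, 0.7, 18.1], [-11.6, 0.7, 18.1], [-11.6, 0.7, 18.1], [-11.6, 0.7, 18.1], [-11.6, 0.7, 18.1], [-11.6, 0.7, 18.1], [-11.6, 0.7, 18.1], [-11.6, 0.7, 18.1], [-11.6, 0.7, 18.1], [-11.6, 0.7, 18.1], [-11.6, 0.7, 18.1], [-11.6, 0.7, 18.1]], twist=[0, 0, 0, 0, 0, 0, 0, 0, 0, 0, 0, 0, 0, 0, 0, 0])

```text
time: 18.08
position: [0.4789, -0.0569, 0.0587]
tool_rot: [0.953, 0.089, 0.287, -0.042]
ft_force: [-0.0, -0.0, 0.3]
grip_width: 0.0007
```

```bash
python3 st.py
```

```text
t 18.0833 q [-0.621  0.77   2.314  2.211  0.552 -1.435] p [ 0.4789 -0.0569  0.0587]
X [0.819 0.146 0.554] Y [ 0.194 -0.981 -0.029] Z [ 0.539  0.131 -0.832] tilt 33.7 az 13.7 F [-0.  -0.   0.3]
```

Request:
step_arm(slide=[[-2, 0, 3.3], [11.6, 0.2, 7.7], [11.6, 0.2, 7.7], [8, 0.2, 5.3], [8, 0.2, 5.3], [8, 0.2, 5.3], [8, 0.2, 5.3], [8, 0.2, 5.3], [8, 0.2, 5.3], [8, 0.2, 5.3]], twist=[0, 0, 0, 0, 0, 0, 0, 0, 0, 0])

```text
time: 18.92
position: [0.5704, -0.0392, 0.0564]
tool_rot: [0.954, 0.089, 0.285, -0.043]
ft_force: [-3.1, -1.1, -2.0]
grip_width: 0.0004
```

```bash
python3 st.py
python3 - <<'E'
from rig import robot
from h import *
for n in("side",):
    c=robot.camera(n);cv2.imwrite(f"pics/{n}5.png",cv2.resize(c["color"][100:300,200:460],None,fx=3,fy=3));np.savez(f"{n}5.npz",**c)
E
```

```text
t 18.9167 q [-0.449  0.749  2.09   1.991  0.394 -0.998] p [ 0.5704 -0.0392  0.0564]
X [0.822 0.145 0.55 ] Y [ 0.193 -0.981 -0.031] Z [ 0.535  0.132 -0.834] tilt 33.5 az 13.8 F [-3.1 -1.1 -2. ]
```

View pics/side5.png

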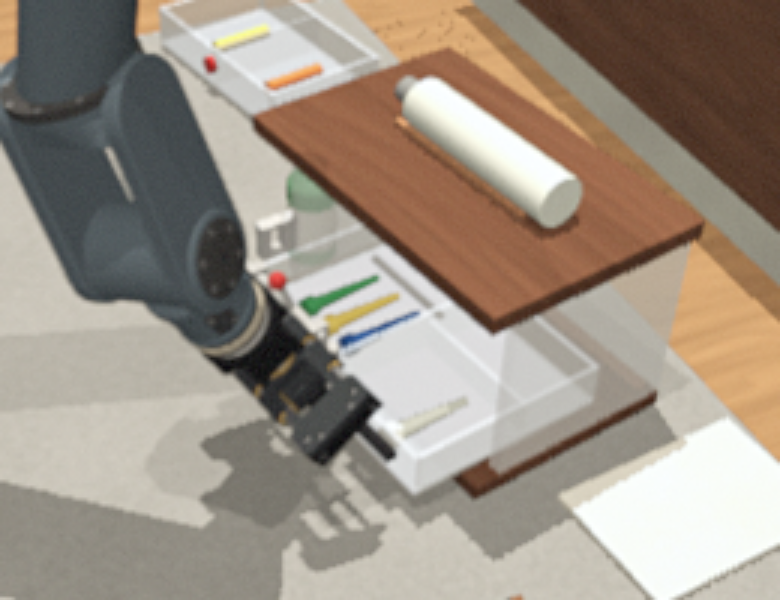

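Request:
step_arm(slide=[[8, 0.2, 5.3], [8, 0.2, 5.3], [8, 0.2, 5.3], [6, 0.1, 4], [4, 0.1, 2.7], [3, 0, 2], [2, 0, 1.3], [0, 0, 0]], twist=[0, 0, 0, 0, 0, 0, 0, 0])

```text
time: 19.63
position: [0.617, -0.031, 0.057]
tool_rot: [0.953, 0.088, 0.287, -0.043]
ft_force: [-2.6, -0.2, 0.3]
grip_width: 0.0005
```

```bash
python3 st.py
```

```text
t 19.6333 q [-0.389  0.756  1.979  1.818  0.345 -0.751] p [ 0.617 -0.031  0.057]
X [0.82  0.143 0.554] Y [ 0.193 -0.981 -0.032] Z [ 0.539  0.133 -0.832] tilt 33.7 az 13.9 F [-2.6 -0.2  0.3]
```

Not at the stop yet, since the force is still only about 3 N. I'll continue in small steps until the force rises.

Request:
step_arm(slide=[[2, 0, 1.3], [2, 0, 1.3], [2, 0, 1.3], [0, 0, 0]], twist=[0, 0, 0, 0])

```text
time: 19.97
position: [0.6181, -0.0305, 0.0559]
tool_rot: [0.955, 0.086, 0.282, -0.042]
ft_force: [-18.9, -4.8, 12.5]
grip_width: 0.0004
```

Request:
step_arm(slide=[[2, 0, 1.3], [2, 0, 1.3], [0, 0, 0]], twist=[0, 0, 0])

```text
time: 20.22
position: [0.6186, -0.0302, 0.0553]
tool_rot: [0.956, 0.085, 0.279, -0.041]
ft_force: [-32.5, -9.6, 22.4]
grip_width: 0.0004
```

The drawer is against its stop: the force rose to over 30 N with no further travel. That also fixes the cabinet frame, t ≈ (0.641, 0.006). I'll back off and look at the knob.

Request:
step_arm(slide=[[-4, 0, -2.7], [-12, -0.2, -8], [-12, -0.2, -8], [-12, -0.2, -8], [-12, -0.2, -8], [-20, 0, -30], [-8, 0, -30]], twist=[0, 0, 0, 0, 0, 0, 0])

```text
time: 20.8
position: [0.5102, -0.0523, 0.0905]
tool_rot: [0.953, 0.087, 0.285, -0.044]
ft_force: [-1.2, -0.2, -0.5]
grip_width: 0.0006
```

```bash
python3 st.py
python3 - <<'E'
from rig import robot
from h import *
for n in("side","scene","wrist"):
    c=robot.camera(n);cv2.imwrite(f"pics/{n}6.png",c["color"]);np.savez(f"{n}6.npz",**c)
s=load("scene6")["color"][140:260,215:375];d=load("side6")["color"][130:260,240:430]
cv2.imwrite("pics/c6.png",np.hstack([cv2.resize(s,(400,300),interpolation=cv2.INTER_CUBIC),cv2.resize(d,(400,300),interpolation=cv2.INTER_CUBIC)]))
E
```

```text
t 20.8 q [-0.558  0.66   2.225  1.952  0.443 -1.067] p [ 0.5102 -0.0523  0.0905]
X [0.822 0.141 0.552] Y [ 0.191 -0.981 -0.035] Z [ 0.536  0.134 -0.833] tilt 33.6 az 14.0 F [-1.2 -0.2 -0.5]
```

View pics/c6.png

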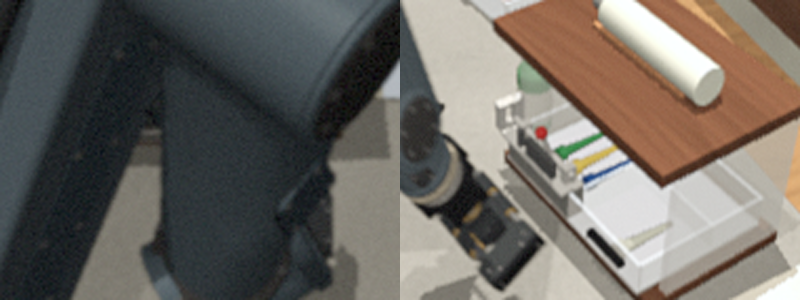

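View pics/wrist6.png

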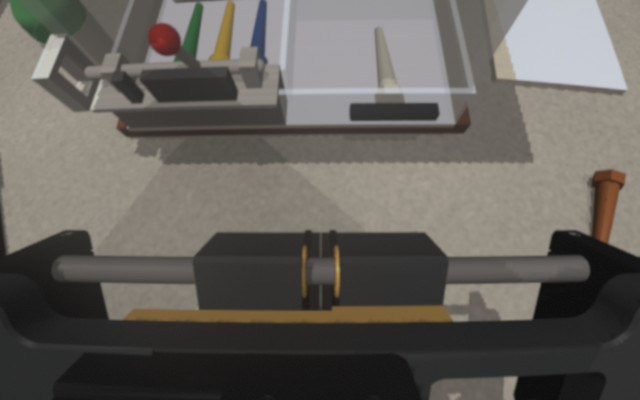

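The drawer is shut with the nozzle still in the compartment. The wrist view shows the knob at (164,39), the rod pointing at the keeper at (60,70), and the lip at columns 350-438. I'll locate the knob.

Run:
```python
from h import *
w=load("wrist6");d=load("side6")
th=np.radians(10.4);Rm=np.array([[np.cos(th),-np.sin(th)],[np.sin(th),np.cos(th)]]);t=np.array([.641,.006])
cab=lambda p:(((p[:2]-t)@Rm)*1000).round(1)
def red(c,roi):
    x0,y0,x1,y1=roi;im=c["color"][y0:y1,x0:x1].astype(int)
    m=(im[...,2]>120)&(im[...,1]<80)&(im[...,0]<80);ys,xs=np.nonzero(m);print(m.sum(),xs.min()+x0,xs.max()+x0,ys.min()+y0,ys.max()+y0);return [(xs.min()+xs.max())/2+x0,(ys.min()+ys.max())/2+y0]
a=red(w,(140,15,190,65));b=red(d,(285,175,320,200))
k,e=tri(w,a,d,b);print(k,e,cab(k))
for z in(.124,.127,.130): p=onz(w,[a],z)[0];print(z,p.round(4),cab(p))
for px,z in(((350,104),.058),((438,104),.058),((119,128),.018),((468,130),.018)): p=onz(w,[px],z)[0];print(px,p.round(4),cab(p))
# bottle
im=load("wrist4")
```

```text
143 153 164 26 45
19 305 309 185 189
[0.61777883 0.06617301 0.12282617] 0.003716115954244791 [-12.   63.4]
0.124 [0.6184 0.0676 0.124 ] [-11.1  64.6]
0.127 [0.6154 0.0645 0.127 ] [-14.6  62.2]
0.13 [0.6123 0.0615 0.13  ] [-18.2  59.8]
(350, 104) [ 0.6365 -0.0505  0.058 ] [-14.7 -54.8]
(438, 104) [ 0.6483 -0.1183  0.058 ] [ -15.2 -123.6]
(119, 128) [0.6058 0.1681 0.018 ] [ -5.4 165.8]
(468, 130) [ 0.6575 -0.1584  0.018 ] [ -13.4 -164.7]
```

Run:
```python
from h import *
w=load("wrist6");d=load("side6")
th=np.radians(10.4);Rm=np.array([[np.cos(th),-np.sin(th)],[np.sin(th),np.cos(th)]]);t=np.array([.641,.006])
cab=lambda p:(((p[:2]-t)@Rm)*1000).round(1)
hsv=cv2.cvtColor(w["color"],cv2.COLOR_BGR2HSV)[15:65,140:190]
m=((hsv[...,1]>150)&((hsv[...,0]<8)|(hsv[...,0]>172))).astype(np.uint8)
n,l,st,ce=cv2.connectedComponentsWithStats(m);i=1+st[1:,4].argmax();x,y,ww,hh,_=st[i];a=[x+140+ww/2-.5,y+15+hh/2-.5];print(a,ww,hh)
k,e=tri(w,a,d,[307,187]);print(k,e,cab(k))
for z in(.124,.127): p=onz(w,[a],z)[0];print(z,p.round(4),cab(p))
```

```text
[np.float64(159.5), np.float64(36.5)] 22 24
[0.61779734 0.06609883 0.12242127] 0.0030008975202388826 [-12.   63.3]
0.124 [0.6177 0.0666 0.124 ] [-12.   63.8]
0.127 [0.6147 0.0636 0.127 ] [-15.5  61.4]
```

Request:
step_arm(slide=[[11.8, -18.9, -1.4], [11.8, -18.9, -1.4], [11.8, -18.9, -1.4], [11.8, -18.9, -1.4], [11.8, -18.9, -1.4], [0, 0, 0]], twist=[0, 0, 0, 0, 0, 0], jaw=50)

```text
time: 21.45
position: [0.5411, 0.0515, 0.135]
tool_rot: [0.952, 0.091, 0.29, -0.045]
ft_force: [0.6, -0.5, 0.6]
grip_width: 0.0327
```

```bash
python3 st.py
python3 - <<'E'
from rig import robot
from h import *
for n in("wrist","side"):
    c=robot.camera(n);cv2.imwrite(f"pics/{n}7.png",c["color"]);np.savez(f"{n}7.npz",**c)
E
```

```text
t 21.45 q [-0.262  0.545  2.157  1.89   0.292 -0.708] p [0.5411 0.0515 0.135 ]
X [0.816 0.147 0.559] Y [ 0.199 -0.98  -0.032] Z [ 0.543  0.137 -0.828] tilt 34.1 az 14.2 F [ 0.6 -0.5  0.6]
```

View pics/wrist7.png

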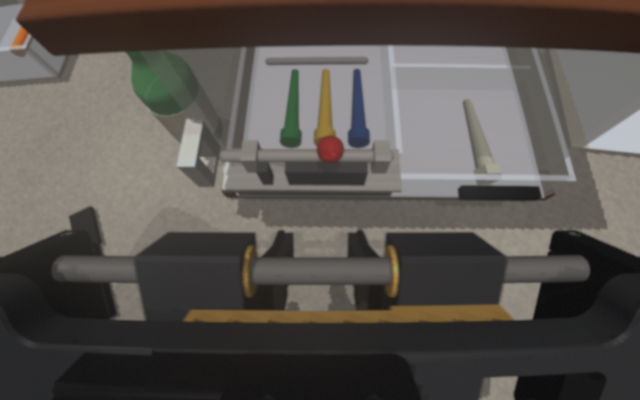

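Run:
```python
from h import *
from rig import robot
w=load("wrist7")
th=np.radians(10.4);Rm=np.array([[np.cos(th),-np.sin(th)],[np.sin(th),np.cos(th)]]);t=np.array([.641,.006])
cab=lambda p:(((p[:2]-t)@Rm)*1000).round(1)
hsv=cv2.cvtColor(w["color"],cv2.COLOR_BGR2HSV)[125:175,300:360]
m=((hsv[...,1]>150)&((hsv[...,0]<8)|(hsv[...,0]>172))).astype(np.uint8)
n,l,st,ce=cv2.connectedComponentsWithStats(m);i=1+st[1:,4].argmax();x,y,ww,hh,_=st[i];a=[x+300+ww/2-.5,y+125+hh/2-.5];print(a,ww,hh)
K=onz(w,[a],.127)[0];print(K,cab(K))
o=robot.get_obs();M=R.from_quat(o["tool_rot"]).as_matrix();print("tcp cab",cab(o["position"]))
for K in(K,np.r_[t+Rm@[-.0154,.060],.127]):
    tgt=K-.009*M[:,2]-.005*M[:,0];print(tgt,((tgt-o["position"])@M*1000).round(1))
```

```text
[np.float64(329.5), np.float64(148.0)] 22 25
[0.61267636 0.06015232 0.127     ] [-18.1  58.4]
tcp cab [-91.9  60.3]
[0.60372139 0.05822532 0.13170055] [52.9  3.1 37.2]
[0.60606688 0.06030729 0.13170055] [55.1  1.5 38.8]
```

Request:
step_arm(slide=[[9, 0.4, 6.3], [9, 0.4, 6.3], [9, 0.4, 6.3], [9, 0.4, 6.3], [9, 0.4, 6.3], [9, 0.4, 6.3], [0, 0, 0]], twist=[0, 0, 0, 0, 0, 0, 0])

```text
time: 22.13
position: [0.606, 0.0567, 0.131]
tool_rot: [0.953, 0.087, 0.287, -0.043]
ft_force: [-0.2, -1.0, -0.6]
grip_width: 0.0501
```

```bash
python3 st.py
python3 - <<'E'
from rig import robot
from h import *
for n in("wrist","side"):
    c=robot.camera(n);cv2.imwrite(f"pics/{n}8.png",c["color"]);np.savez(f"{n}8.npz",**c)
cv2.imwrite("pics/c8.png",cv2.resize(c["color"][120:260,230:420],None,fx=4,fy=4,interpolation=cv2.INTER_CUBIC))
E
```

```text
t 22.1333 q [-0.208  0.588  1.996  1.511  0.243 -0.26 ] p [0.606  0.0567 0.131 ]
X [0.82  0.141 0.555] Y [ 0.191 -0.981 -0.032] Z [ 0.54   0.132 -0.831] tilt 33.8 az 13.7 F [-0.2 -1.  -0.6]
```

View pics/wrist8.png

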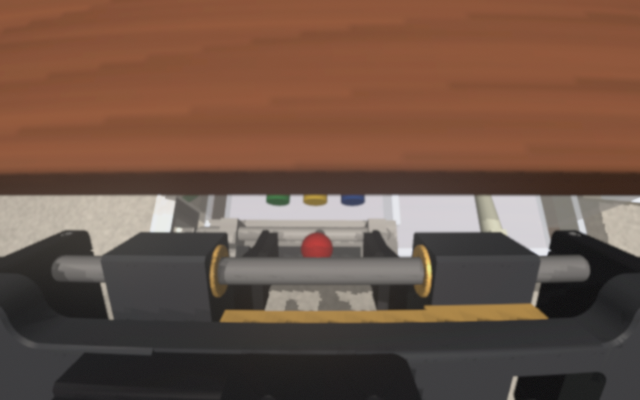

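View pics/c8.png

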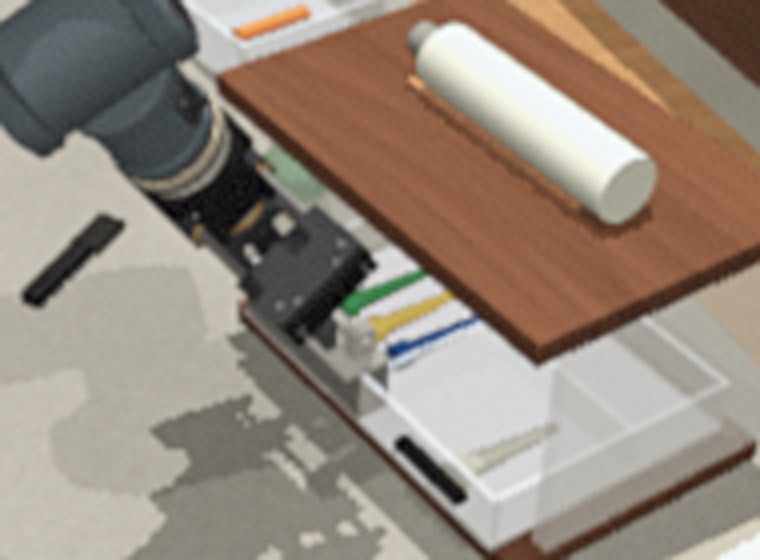

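The knob sits between the open fingers at (317,245), close to centred, with the body clear of the shelf. Gripping.

Request:
step_arm(slide=[[0, 0, 0], [0, 0, 0], [0, 0, 0], [0, 0, 0], [0, 0, 0], [0, 0, 0]], twist=[0, 0, 0, 0, 0, 0], jaw=0, force=12)

```text
time: 22.73
position: [0.6031, 0.0582, 0.1313]
tool_rot: [0.953, 0.088, 0.286, -0.044]
ft_force: [-0.5, 0.5, 0.2]
grip_width: 0.0178
```

```bash
python3 st.py
python3 - <<'E'
from rig import robot
from h import *
for n in("wrist",):
    c=robot.camera(n);cv2.imwrite("pics/w9.png",cv2.resize(c["color"][190:330,200:440],None,fx=3,fy=3))
E
```

```text
t 22.7333 q [-0.206  0.585  2.001  1.511  0.243 -0.26 ] p [0.6031 0.0582 0.1313]
X [0.821 0.142 0.553] Y [ 0.192 -0.981 -0.033] Z [ 0.538  0.133 -0.832] tilt 33.7 az 13.9 F [-0.5  0.5  0.2]
```

View pics/w9.png

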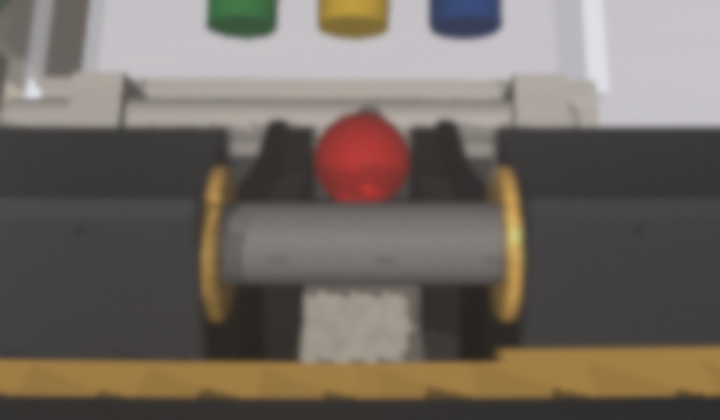

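The knob is held, with the opening at 17.8 mm, about its 18 mm diameter. Sliding along cabinet +y.

Request:
step_arm(slide=[[0, -3, 0.1], [0, -5, 0.2], [0, -5, 0.2], [0, -5, 0.2], [0, -5, 0.2], [0, -5, 0.2], [0, -5, 0.2], [0, -4, 0.1], [0, 0, 0]], twist=[0, 0, 0, 0, 0, 0, 0, 0, 0])

```text
time: 23.53
position: [0.5965, 0.0961, 0.1313]
tool_rot: [0.953, 0.088, 0.286, -0.044]
ft_force: [-2.2, -0.2, 2.2]
grip_width: 0.0172
```

Request:
step_arm(slide=[[0, -2, 0], [0, -2, 0], [0, -1, 0], [0, -1, 0], [0, 0, 0]], twist=[0, 0, 0, 0, 0])

```text
time: 23.95
position: [0.5958, 0.1002, 0.1314]
tool_rot: [0.953, 0.087, 0.286, -0.043]
ft_force: [-0.6, -1.4, 1.0]
grip_width: 0.0165
```

Request:
step_arm(slide=[[0, -1, 0], [0, -1, 0], [0, -1, 0], [0, 0, 0]], twist=[0, 0, 0, 0])

```text
time: 24.28
position: [0.5961, 0.1008, 0.1315]
tool_rot: [0.953, 0.086, 0.286, -0.041]
ft_force: [0.5, -8.8, 0.1]
grip_width: 0.0165
```

```bash
python3 st.py
python3 - <<'E'
from rig import robot
from h import *
c=robot.camera("wrist");cv2.imwrite("pics/w10.png",cv2.resize(c["color"][180:320,120:440],None,fx=2.4,fy=2.4))
E
```

```text
t 24.2833 q [-0.107  0.582  2.009  1.624  0.185 -0.287] p [0.5961 0.1008 0.1315]
X [0.821 0.14  0.553] Y [ 0.187 -0.982 -0.028] Z [ 0.539  0.126 -0.833] tilt 33.6 az 13.2 F [ 0.5 -8.8  0.1]
```

View pics/w10.png

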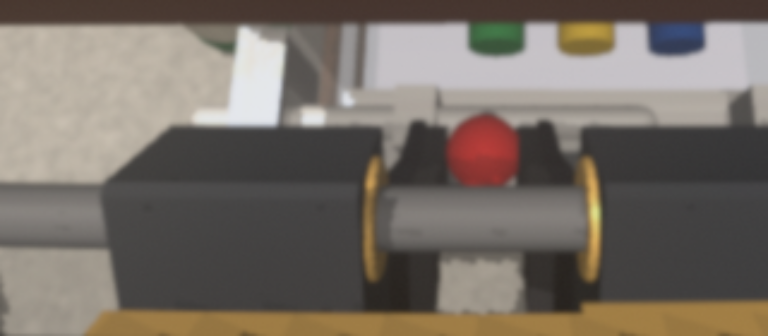

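The bolt is at its stop: the force rose to 8.8 N, the total travel is about 43 mm, and the rod is in the keeper. I'll turn the handle down along its arc, still gripped.

Request:
step_arm(slide=[[-4.7, 0.5, -0.4], [-4.6, 0.5, -0.4], [-4.7, 0, 0.6], [-4.7, 0, 0.6], [-4.5, 0, 1.5], [-4.4, 0, 1.6], [0, 0, 0]], twist=[0, 0, 0, 0, 0, 0, 0])

```text
time: 24.92
position: [0.575, 0.097, 0.1128]
tool_rot: [0.954, 0.085, 0.286, -0.042]
ft_force: [0.9, -7.1, 0.6]
grip_width: 0.0167
```

```bash
python3 st.py
python3 - <<'E'
from rig import robot
from h import *
c=robot.camera("wrist");cv2.imwrite("pics/w11.png",cv2.resize(c["color"][150:320,120:440],None,fx=2.4,fy=2.4))
E
```

```text
t 24.9167 q [-0.123  0.614  2.07   2.031  0.218 -0.716] p [0.575  0.097  0.1128]
X [0.822 0.139 0.552] Y [ 0.187 -0.982 -0.031] Z [ 0.538  0.129 -0.833] tilt 33.6 az 13.5 F [ 0.9 -7.1  0.6]
```

View pics/w11.png

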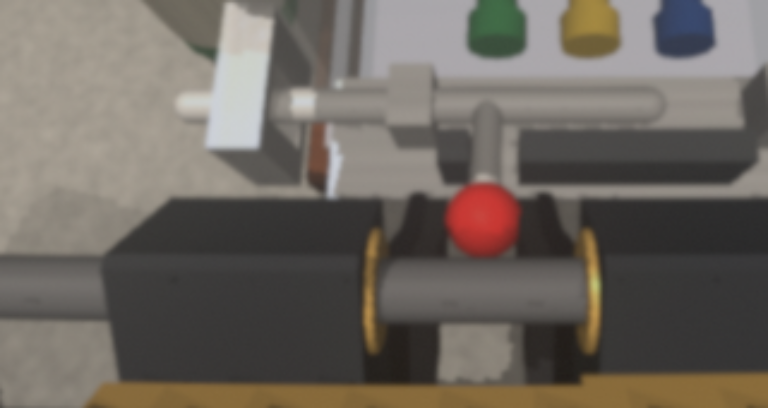

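The rod passes through the keeper and the handle is entering the notch. Continuing down.

Request:
step_arm(slide=[[-4, 0.3, 2.5], [-4, 0.3, 2.5], [-3.2, 0.2, 2.9], [-3.1, 0, 2.9], [-2, 0, 2.5], [-1.9, 0, 2.5], [-1.3, 0, 2], [0, 0, 0]], twist=[0, 0, 0, 0, 0, 0, 0, 0])

```text
time: 25.63
position: [0.5681, 0.0959, 0.0867]
tool_rot: [0.954, 0.085, 0.285, -0.042]
ft_force: [-0.3, -8.2, -0.4]
grip_width: 0.0163
```

Request:
step_arm(slide=[[-1, 0, 1.6], [-1, 0, 1.6], [0, 0, 0]], twist=[0, 0, 0])

```text
time: 25.88
position: [0.5682, 0.096, 0.0833]
tool_rot: [0.954, 0.085, 0.285, -0.042]
ft_force: [-1.5, -9.2, 2.5]
grip_width: 0.0166
```

```bash
python3 st.py
python3 - <<'E'
from rig import robot
from h import *
c=robot.camera("wrist");cv2.imwrite("pics/w12.png",c["color"])
E
```

```text
t 25.8833 q [-0.128  0.682  2.098  2.332  0.275 -1.03 ] p [0.5682 0.096  0.0833]
X [0.823 0.138 0.551] Y [ 0.187 -0.982 -0.032] Z [ 0.537  0.129 -0.834] tilt 33.5 az 13.5 F [-1.5 -9.2  2.5]
```

View pics/w12.png

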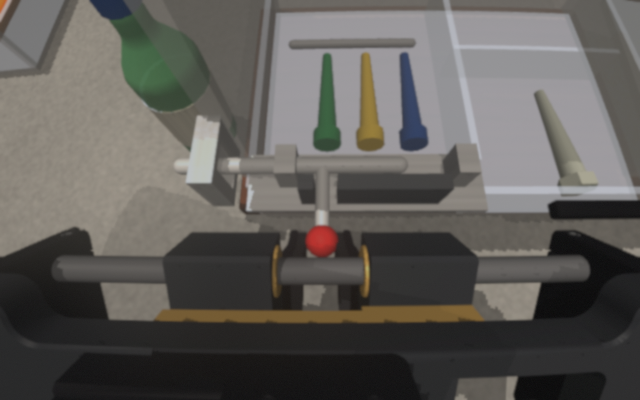

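Request:
step_arm(slide=[[-1.1, 0, 1.7], [-1.1, 0, 1.7], [0, 0, 0]], twist=[0, 0, 0])

```text
time: 26.18
position: [0.5683, 0.0962, 0.08]
tool_rot: [0.954, 0.085, 0.286, -0.042]
ft_force: [-2.8, -9.7, 4.7]
grip_width: 0.0155
```

Request:
step_arm(slide=[[0, 0, 0], [0, 0, 0], [0, 0, 0], [0, 0, 0]], twist=[0, 0, 0, 0], jaw=46)

```text
time: 26.52
position: [0.5688, 0.0987, 0.08]
tool_rot: [0.953, 0.088, 0.287, -0.044]
ft_force: [0.1, 0.3, -0.2]
grip_width: 0.035
```

Request:
step_arm(slide=[[-10, 0, -7], [-15, 0, -10], [-18, 0, -12], [-18, 0, -12], [0, 0, 0]], twist=[0, 0, 0, 0, 0])

```text
time: 26.93
position: [0.4911, 0.0846, 0.0793]
tool_rot: [0.954, 0.087, 0.283, -0.044]
ft_force: [-1.5, -0.8, -0.2]
grip_width: 0.0459
```

```bash
python3 st.py
python3 - <<'E'
from rig import robot
from h import *
for n in("wrist","side"):
    c=robot.camera(n);cv2.imwrite(f"pics/{n}13.png",c["color"]);np.savez(f"{n}13.npz",**c)
cv2.imwrite("pics/c13.png",cv2.resize(c["color"][110:270,230:440],None,fx=3.5,fy=3.5,interpolation=cv2.INTER_CUBIC))
E
```

```text
t 26.9333 q [-0.196  0.698  2.297  2.572  0.451 -1.362] p [0.4911 0.0846 0.0793]
X [0.825 0.141 0.547] Y [ 0.191 -0.981 -0.035] Z [ 0.531  0.134 -0.836] tilt 33.2 az 14.1 F [-1.5 -0.8 -0.2]
```

View pics/wrist13.png

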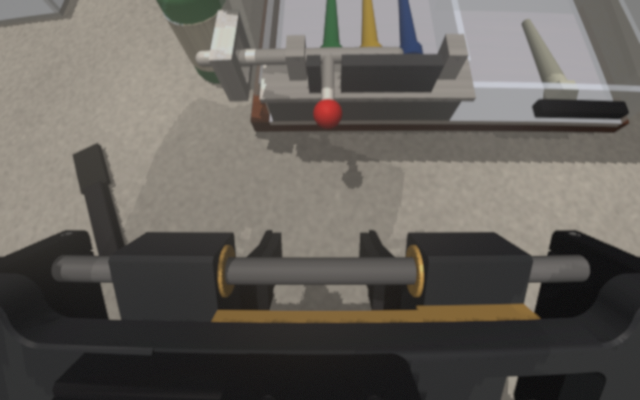

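View pics/c13.png

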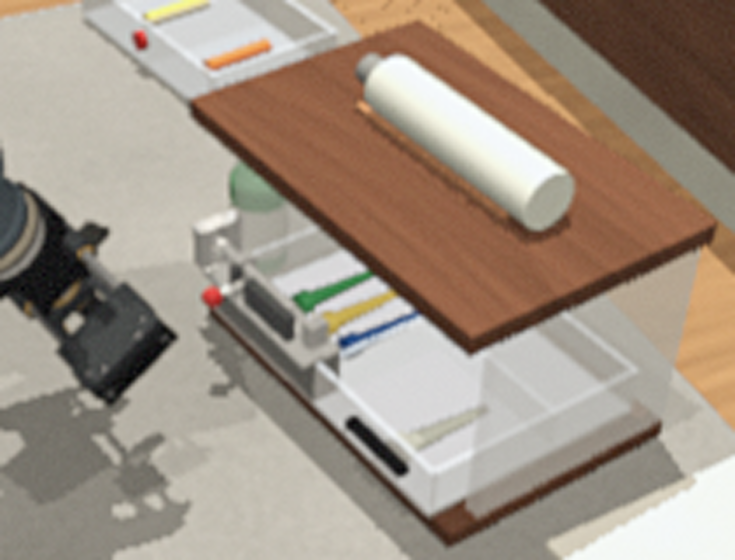

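The wrist view shows the rod through the keeper at (225,57), the knob down and in front at (328,113), and the nozzle in the compartment at (545,50). I'll triangulate the knob and check the rest numerically.

Run:
```python
from h import *
w=load("wrist13");d=load("side13");d0=load("side0")
th=np.radians(10.4);Rm=np.array([[np.cos(th),-np.sin(th)],[np.sin(th),np.cos(th)]]);t=np.array([.641,.006])
cab=lambda p:(((p[:2]-t)@Rm)*1000).round(1)
def red(c,roi):
    x0,y0,x1,y1=roi;h=cv2.cvtColor(c["color"],cv2.COLOR_BGR2HSV)[y0:y1,x0:x1]
    m=((h[...,1]>140)&((h[...,0]<8)|(h[...,0]>172))).astype(np.uint8);n,l,st,ce=cv2.connectedComponentsWithStats(m);i=1+st[1:,4].argmax();x,y,a,b,_=st[i];return [x+x0+a/2-.5,y+y0+b/2-.5]
a=red(w,(300,90,355,135));b=red(d,(280,185,300,202));k,e=tri(w,a,d,b);print(a,b,k.round(4),e.round(4),cab(k))
print("at z.085",cab(onz(w,[a],.085)[0]))
for px in((534,101),(628,102)): print("lip",cab(onz(w,[px],.058)[0]))
# shelf/cartridge/shaper unchanged?
for nm,(x0,y0,x1,y1) in dict(cart=(325,120,400,180),shaper=(232,168,266,200)).items():
    print(nm,np.abs(d["color"][y0:y1,x0:x1].astype(int)-d0["color"][y0:y1,x0:x1]).mean())
```

```text
[np.float64(327.0), np.float64(113.0)] [np.float64(290.5), np.float64(195.0)] [0.5809 0.0977 0.0802] 0.0008 [-42.5 101.1]
at z.085 [-45.4 101. ]
lip [-16.2 -50.3]
lip [ -15.1 -124.9]
cart 12.25088888888889
shaper 73.35753676470588
```

Request:
step_arm(slide=[[0, 0, -25], [0, 0, -30], [0, 0, -30], [0, 0, -30], [0, 0, -30], [0, 0, 0]], twist=[0, 0, 0, 0, 0, 0])

```text
time: 27.53
position: [0.4305, 0.0689, 0.1878]
tool_rot: [0.952, 0.09, 0.29, -0.046]
ft_force: [-0.5, -0.6, -0.2]
grip_width: 0.0461
```

```bash
python3 st.py
python3 - <<'E'
from rig import robot
from h import *
for n in("wrist","side"):
    c=robot.camera(n);cv2.imwrite(f"pics/{n}14.png",c["color"]);np.savez(f"{n}14.npz",**c)
d0=load("side0");
def box(c,roi,f):
    x0,y0,x1,y1=roi;h=cv2.cvtColor(c["color"],cv2.COLOR_BGR2HSV)[y0:y1,x0:x1];m=f(h);ys,xs=np.nonzero(m);return m.sum(),xs.mean()+x0,ys.mean()+y0
for nm,roi,f in(("cart",(325,118,400,180),lambda h:(h[...,1]<50)&(h[...,2]>150)),("shaper",(230,168,266,200),lambda h:h[...,2]<60),("bottle",(290,150,315,165),lambda h:(h[...,0]>45)&(h[...,0]<90)&(h[...,1]>50))):
    print(nm,box(d0,roi,f),box(c,roi,f))
E
```

```text
t 27.5333 q [-0.31   0.332  2.378  1.852  0.316 -0.712] p [0.4305 0.0689 0.1878]
X [0.816 0.144 0.56 ] Y [ 0.197 -0.98  -0.035] Z [ 0.544  0.139 -0.828] tilt 34.1 az 14.3 F [-0.5 -0.6 -0.2]
cart (np.int64(1108), np.float64(363.49819494584835), np.float64(147.5740072202166)) (np.int64(1161), np.float64(362.93798449612405), np.float64(148.20844099913867))
shaper (np.int64(151), np.float64(247.80794701986756), np.float64(184.3841059602649)) (np.int64(348), np.float64(243.77586206896552), np.float64(186.03735632183907))
bottle (np.int64(9), np.float64(296.3333333333333), np.float64(160.88888888888889)) (np.int64(8), np.float64(296.25), np.float64(161.125))
```

View pics/side14.png

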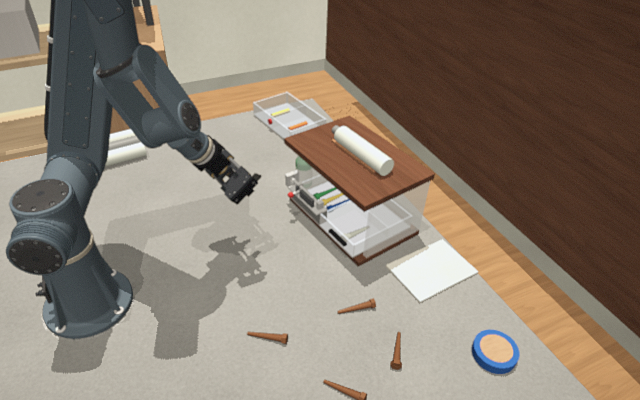

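View pics/wrist14.png

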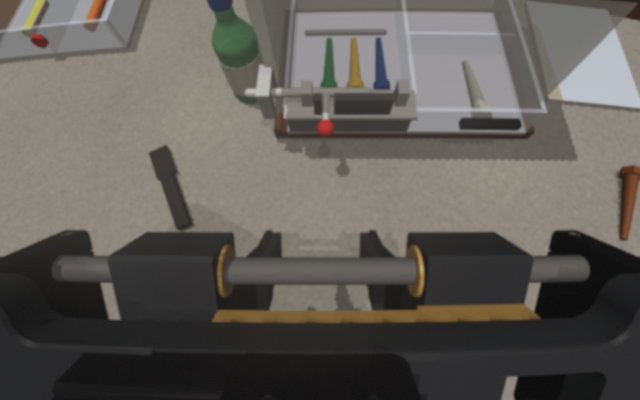

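The drawer is shut, the rod is through the keeper and the knob is level. The nozzle lies in the front compartment, the shaper is at wrist (170,187), the bottle stands upright, and the cartridge is in place. The hand is clear of everything, so I'll hand in.

```bash
python3 -c "
from rig import robot
print(robot.hand_in())"
```

```text
the job is handed in; nothing more can be done
None
```

I put the white nozzle in the front compartment, pushed the drawer shut, slid the bolt across into its keeper and turned the handle down. I handed the job in at about 27.6 s; no verdict was reported.

**How it was done**
- `step_arm` has no tilt command. I pushed the arm past its outer reach limit over the cabinet, which leaned the hand back by about 34°, and that lean stayed.
- During that push joint 3 sat on its lower limit, with one reading of 0.218 against the stated 0.22. Nothing was reported about it, but I can't rule out that it counts as passing the range.
- The hand pushed the drawer, then gripped the knob to slide the bolt and lower the handle.

**Last checks**
- **Drawer:** against its stop. The force rose past 30 N with almost no further travel, and the pull lip was in the same place afterwards, to within about 1 mm.
- **Bolt:** at its stop after about 43 mm of travel, with the rod visible through the keeper.
- **Knob:** at cabinet (-43 to -45, 101, 80 to 85) mm, which is level with the rod.
- **Nozzle:** lying flat in the compartment in the last wrist view.
- **Cartridge and bottle:** within about 1 pixel of their starting positions in the side view, and the bottle is upright.
- **Shaper:** the side-view comparison of before and after gave a 4-pixel shift, most likely because the gripper was partly in that view. I judged it untouched from the wrist view only.

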